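Find the loaded sample canister by weight and box it for the courier

ROBOT

A 7-joint arm with a two-finger parallel gripper is mounted at the origin on a cart in front of the work surface, level with it; the furniture and walls round the work are solid. World frame = base frame: x ahead of the robot, y to its left, z up, the work surface at z = 0. Lengths are in mm, angles in rad, forces in N, time in s.
With the tool pointing down it reaches from about 425 to 825 mm from the base axis. Payload 3.6 kg.
Tool frame: the origin (TCP) lies midway between the tips of the shut fingers; the grasp point (between the pads) lies arm.hold_point_z behind it (arm.hold_point_z is the distance from the TCP to the grasp point, in mm); z points along the fingers, y is the direction in which the jaws open and shut (so a half turn about z gives the same grasp; the last joint's range is limited). The gripper opens to 93 mm and grips with 3 to 60 N. Pads are 15 mm wide; open, the fingers measure 128 mm over their backs; the gripper's body (75 mm by 188 mm) begins 65 mm behind the grasp point.
Start: joints at [1.091, 0.615, -0.013, 1.423, 0.008, 1.103, -0.04], TCP at [284.956, -584.174, 179.44] pointing down, gripper open.
Joint ranges: [-3.12, 3.12], [-0.3, 2.06], [-1.34, 1.32], [0.26, 2.42], [-1.36, 4.5], [0.01, 1.98], [-2.84, 2.84]. Speed limits (rad/s): [2.79, 2.79, 3.14, 3.14, 3.14, 3.14, 3.14].

INTERFACE

Orientations are given as a rotation vector (axis times angle).
In Python, from workcell import arm, camera, calibration gives the robot as it stands.
- The arm moves only by the tool jog_arm, never from a script. Its arguments are lists of equal length, an entry for each row: "fingers": the opening, from 0 (shut) to 1 (fully open); "linear": the shift along the tool's x, y, z in cm, a list of three; "rot": the turn, a rotation vector about the tool's x, y, z in rad, a list of three. A call has exactly 10 rows; each row is the pose to reach, as a shift and turn from the pose commanded when the call began, along the tool's axes at that moment; what a row does not reach only later rows make up. A row lasts 1/12 s, in which the tool goes at most 41.7 mm and 7.16 degrees, less where a joint would pass 70% of its speed; a pose out of reach is approached as far as the arm can. A call with a gripper value outside its range is refused whole. The fingers move at their own pace and stop on an object; "newtons" is the grip in N (left out, the last holds). Time passes only in rows, so rows that repeat a pose let the fingers close, or fill a call up. It gives the time, the measured TCP pose, the force and the opening at its end, in the units of the state.
- arm.read_state(): the state, without advancing time (a new reading comes with each control period).
- camera(name): name is "scene" or "top"; returns (picture, depth): 480x640x3 uint8, blue, green, red; 480x640 float32, mm along the optical axis (not along the pixel's ray), 0 where there is no reading.
- calibration(name): a dict with "camera_matrix" (3x3 intrinsics, pixels), "R" (3x3) and "t" (3): a world point X has camera coordinates R X + t. Camera axes: x right, y down, z forward; pixel columns grow to the right and rows downward; lengths in mm; the calibration is good to about 2 mm. A picture is of the moment at which its call begins. calibration takes no time and is no camera call.
- arm.hand_in(): hands the job in, once; it reports no verdict.
The state is a dict: "time": time; "joints": joint angles; "dq": joint speeds; "effort": joint torques, N m; "tool_pos": TCP position; "ee_rot": TCP orientation; "wrist_force": force on the tool from outside, world axes, zero at the start; "torque": the same for the moment, N m; "grip_width": finger opening in mm.
Only numpy, scipy, OpenCV 4.12 (cv2) and the standard library are available. Lean on these libraries where they do the work, as an engineer would, in place of code of your own. Each camera call takes 0.05 s, during which the arm holds its last target.

TASK

One of the three look-alike sample canisters is loaded and the other two are empty; lift them to feel which is the heavy one. Set the loaded canister down gently, upright, inside the courier box and shut the box's lid completely. The empty canisters must end standing upright where they stood, no canister may be tipped, and the other things on the bench stay where they are.

Things in the scene. Friction and masses are not known exactly. Their poses are not given: they have to be found in the camera images.
- canister_a: one of three look-alike closed canisters, white square box, grey lid flush with its sides, 56 x 56 x 90 mm high; origin at centre of underside, z up, x and y normal to its flat sides. Stands on the worktop. Exactly one of the three, varying from run to run, is loaded: 0.5 to 0.65 kg; the two empty ones weigh 0.12 to 0.17 kg each. Contents hidden inside, with 3 mm play. Grasp across flat sides near the top.
- canister_b: one of three look-alike closed canisters, white square box, grey lid flush with its sides, 56 x 56 x 90 mm high; origin at centre of underside, z up, x and y normal to its flat sides. Stands on the worktop. Exactly one of the three, varying from run to run, is loaded: 0.5 to 0.65 kg; the two empty ones weigh 0.12 to 0.17 kg each. Contents hidden inside, with 3 mm play. Grasp across flat sides near the top.
- canister_c: one of three look-alike closed canisters, white square box, grey lid flush with its sides, 56 x 56 x 90 mm high; origin at centre of underside, z up, x and y normal to its flat sides. Stands on the worktop. Exactly one of the three, varying from run to run, is loaded: 0.5 to 0.65 kg; the two empty ones weigh 0.12 to 0.17 kg each. Contents hidden inside, with 3 mm play. Grasp across flat sides near the top.
- courier: grey open-topped courier box, fixed to the worktop, 170 x 170 x 108 mm high, walls and floor 6 mm thick (inside 158 x 158 mm, inner floor 6 mm above the worktop); origin at the centre of its underside, x towards its hinged side (the side that faces the canisters, to the right; the box is turned about a quarter turn, so the open lid stands between it and the canisters), y along the hinge, z up
- courier_lid_hinge (a point): middle of the lid's hinge line, on the top rim of the hinged side of the courier box; its hinge line is parallel to the box's y axis
- courier_lid_tab (a point): middle of the small black tab (50 mm wide, 6 mm thick) that stands out 16 mm from the lid's free edge, opposite the hinge; the point is 182 mm from the hinge line
- courier_lid (a joint): lid angle, rad: 0 fully shut, 1.57 upright, at most 1.9, leaning outwards away from the box; starts at 1.35 to 1.6. The lid is a flat plate 8 mm thick, 170 mm from hinge to free edge, 170 mm wide, its underside on the hinge line. The hinge is stiff: the lid stays where it is left and must be pushed all the way down (1 to 3 N at its free edge)
- pen: pen lying between two canister places, 145 mm long, 12 mm wide, 9 mm high; bystander
- tweezers: metal tweezers lying behind the canisters, 130 mm long, 14 mm wide, 12 mm high; bystander
- timer: small white lab timer lying to the right of the microscope, 60 x 64 x 18 mm; bystander. The microscope is fixed and tall, close behind and to the right of canister_c; cabinets hang over the back of the worktop
- coverslips: flat carton of coverslips behind the canisters, 62 x 88 x 22 mm; bystander
- pot: small capped test strip pot, 36 mm in diameter, 64 mm high, standing to the left of the microscope; bystander
Things that resemble listed ones, but are neither listed nor needed, are in the scene too. Leave any yellow look-alike of the canister_b alone.

How it is judged (in metres and radians):
On the way, in this order (a step that is already met when the one before it is completed fails the run):
1. a canister is lifted clear of the worktop (height (world z) of any of canister_a, canister_b, canister_c above 0.02 m), for 0.2 s.
2. the loaded canister stands upright on the floor of the courier box (((x of canister_a in the frame of courier between -0.06 and 0.06 m and y of canister_a in the frame of courier between -0.06 and 0.06 m and z of canister_a in the frame of courier below 0.012 m and angle between canister_a's own z axis and vertical below 0.08 rad and contact force between canister_a and courier above 3 N) or (x of canister_b in the frame of courier between -0.06 and 0.06 m and y of canister_b in the frame of courier between -0.06 and 0.06 m and z of canister_b in the frame of courier below 0.012 m and angle between canister_b's own z axis and vertical below 0.08 rad and contact force between canister_b and courier above 3 N) or (x of canister_c in the frame of courier between -0.06 and 0.06 m and y of canister_c in the frame of courier between -0.06 and 0.06 m and z of canister_c in the frame of courier below 0.012 m and angle between canister_c's own z axis and vertical below 0.08 rad and contact force between canister_c and courier above 3 N))), for 0.2 s.
At the end, for the whole second after the job is handed in: The loaded canister stands upright (within 0.08 rad) on the inner floor of the courier box and rests its full weight there, the lid is shut to within 0.05 rad, the two empty canisters stand upright within 50 mm of where they started, and all canisters are at rest (((x of canister_a in the frame of courier between -0.06 and 0.06 m and y of canister_a in the frame of courier between -0.06 and 0.06 m and z of canister_a in the frame of courier below 0.012 m and angle between each of canister_a, canister_b, canister_c's own z axis and vertical below 0.08 rad and contact force between canister_a and courier above 3 N and distance of each of canister_b, canister_c from where it was at the start of the episode below 0.05 m) or (x of canister_b in the frame of courier between -0.06 and 0.06 m and y of canister_b in the frame of courier between -0.06 and 0.06 m and z of canister_b in the frame of courier below 0.012 m and angle between each of canister_b, canister_a, canister_c's own z axis and vertical below 0.08 rad and contact force between canister_b and courier above 3 N and distance of each of canister_a, canister_c from where it was at the start of the episode below 0.05 m) or (x of canister_c in the frame of courier between -0.06 and 0.06 m and y of canister_c in the frame of courier between -0.06 and 0.06 m and z of canister_c in the frame of courier below 0.012 m and angle between each of canister_c, canister_a, canister_b's own z axis and vertical below 0.08 rad and contact force between canister_c and courier above 3 N and distance of each of canister_a, canister_b from where it was at the start of the episode below 0.05 m)) and value of joint courier_lid below 0.05 rad and linear speed of each of canister_a, canister_b, canister_c below 0.02 m/s); the robot touches nothing.
It fails at once if a canister is tipped by more than 0.5 rad (angle between any of canister_a, canister_b, canister_c's own z axis and vertical above 0.5 rad).
It fails at once if a canister is dropped or rammed into the courier box (more than 80 N) (contact force between any of canister_a, canister_b, canister_c and courier above 80 N).
It fails at once if a bystander is moved by more than 40 mm (distance of any of pen, tweezers, timer, coverslips, pot from where it was at the start of the episode above 0.04 m).
It also fails if it takes over 72 s, if anything falls off the work surface, if the arm or the gripper's body presses on something with over 40 N, if the wrist force passes 120 N, or if a joint passes its speed limit or range.

## Working session

There is one attempt and no reset: what is moved stays moved. The work goes in short steps, Python scripts to look and compute and a tool call to move; the robot and the scene stay as the last step left them, time stands still between calls to the robot, and variables do not carry over. Pictures are saved under pics/ and viewed, and the job is handed in when it is done.

Besides the shell and the picture viewer there is one more tool, called by a JSON object that holds its "method" and its "body", one argument or row to a line. jog_arm: Moves the arm, as the interface text tells. Its arguments: {"type":"object","properties":{"fingers":{"type":"array","items":{"type":"number"}},"linear":{"type":"array","items":{"type":"array","items":{"type":"number"}}},"rot":{"type":"array","items":{"type":"array","items":{"type":"number"}}},"newtons":{"type":"number"}},"required":["fingers","linear","rot"]}

```bash
ls; mkdir -p pics
python3 - <<'E'
from workcell import arm,camera,calibration
import cv2,numpy as np
print(arm.read_state(), arm.hold_point_z)
for n in("scene","top"):
    p,d=camera(n); cv2.imwrite(f"pics/{n}0.png",p); np.save(f"{n}0.npy",d); c=calibration(n);print(n,c)
E
```

```text
pics
{'time': 0.0, 'joints': array([ 1.0905108 ,  0.61592126, -0.01261099,  1.42484348,  0.00809972,
        1.10337513, -0.04038415]), 'dq': array([-1.46968637e-03,  2.10204210e-03, -1.05734961e-03,  1.23181560e-04,
       -5.02550813e-05,  1.34327248e-05,  5.47529328e-04]), 'effort': array([ 6.93077145e-04, -4.58927786e+01,  2.08891262e-01, -1.65743369e+01,
       -6.11984334e-02,  2.04936590e-02,  2.35716770e-04]), 'tool_pos': array([ 284.5692038 , -583.44077952,  178.29832808]), 'ee_rot': array([-3.05868413e+00, -7.06277509e-01,  9.38591926e-04]), 'wrist_force': array([-0.50752089,  0.00177533, -0.17930937]), 'torque': array([ 0.00455812, -0.01670029, -0.03231279]), 'grip_width': 93.01940933031105} 18.8
scene {'camera_matrix': array([[525.68258181,   0.        , 315.17592522],
       [  0.        , 525.68258181, 242.3834716 ],
       [  0.        ,   0.        ,   1.        ]]), 'R': array([[ 0.51230905, -0.85861804,  0.01773398],
       [-0.52017664, -0.3266707 , -0.78911502],
       [ 0.68334157,  0.39504597, -0.6139894 ]]), 't': array([-264.98819603,  359.02523957,  983.24010864])}
top {'camera_matrix': array([[457.40440882,   0.        , 326.64860568],
       [  0.        , 457.40440882, 244.27591142],
       [  0.        ,   0.        ,   1.        ]]), 'R': array([[-0.00629723, -0.99989603,  0.01297203],
       [-0.98912305,  0.00432195, -0.14702692],
       [ 0.14695557, -0.0137568 , -0.98904743]]), 't': array([   5.66078909,  528.39029329, 1050.15082881])}
```

View pics/scene0.png

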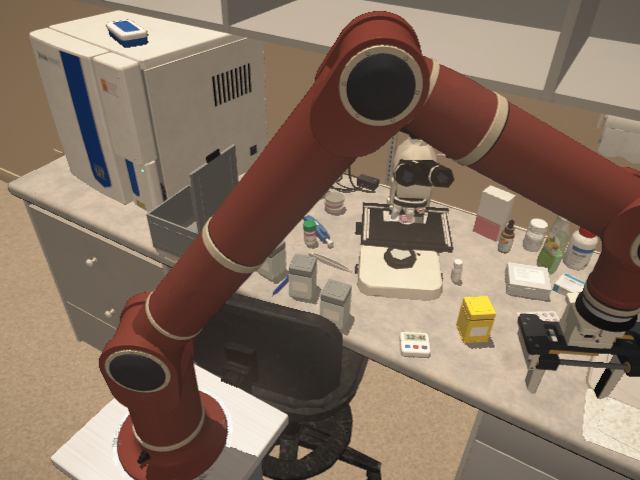

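View pics/top0.png

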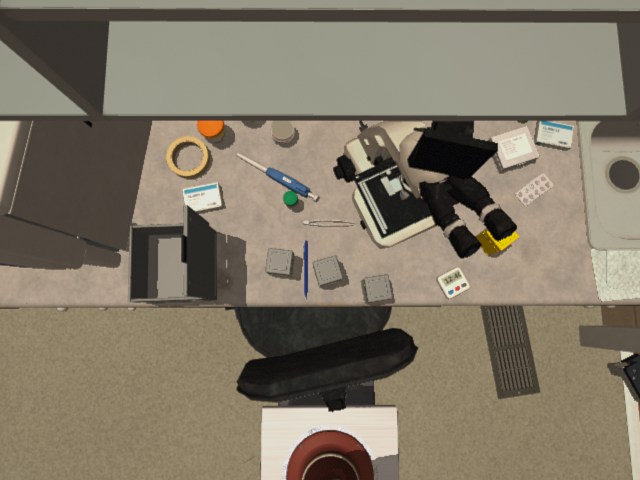

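The top view shows three grey-lidded canisters at about (280,262), (328,271) and (378,289). The yellow look-alike at (497,238) is to be left alone. The courier box is at about (172,262), with its open lid at x≈200. Next I'll crop and measure.

```bash
cat > h.py <<'E'
from workcell import arm,camera,calibration
import cv2,numpy as np
def ray(name,uv,z):
    c=calibration(name);K,R,t=c["camera_matrix"],np.array(c["R"]),np.array(c["t"])
    uv=np.atleast_2d(uv).astype(float)
    d=(np.linalg.inv(K)@np.c_[uv,np.ones(len(uv))].T).T@R
    o=-R.T@t
    return o+d*((z-o[2])/d[:,2])[:,None]
def cloud(name,dep):
    c=calibration(name);K,R,t=c["camera_matrix"],np.array(c["R"]),np.array(c["t"])
    v,u=np.mgrid[:480,:640]
    P=np.stack([(u-K[0,2])/K[0,0]*dep,(v-K[1,2])/K[1,1]*dep,dep],-1)
    return (P-t)@R
def proj(name,X):
    c=calibration(name);q=np.atleast_2d(X)@np.array(c["R"]).T+c["t"];q=q@c["camera_matrix"].T
    return q[:,:2]/q[:,2:]
E
python3 - <<'E'
from h import *
p=cv2.imread("pics/top0.png");d=np.load("top0.npy");W=cloud("top",d)
for n,(u,v) in dict(L=(280,262),M=(328,271),R=(378,289)).items():
    m=np.zeros((480,640),np.uint8);s=W[v-30:v+30,u-30:u+30,2];
    m[v-30:v+30,u-30:u+30]=((s>80)&(s<100))
    k,l,st,ce=cv2.connectedComponentsWithStats(m); i=l[v,u]; 
    c=max(cv2.findContours((l==i).astype(np.uint8),0,1)[0],key=cv2.contourArea)
    X=ray("top",c[:,0,:],90)[:,:2].astype(np.float32)
    r=cv2.minAreaRect(X); print(n,np.median(W[...,2][l==i]),r)
for z in (60,):
  s=W[...,2]
  for u,v in [(132,228),(136,298),(190,298),(214,298),(214,270),(188,210),(202,240),(186,226),(160,265),(160,226),(205,225),(184,246)]: print((u,v),W[v,u].round())
cv2.imwrite("pics/c0.png",cv2.resize(p[190:320,110:430],None,fx=2.5,fy=2.5,interpolation=cv2.INTER_CUBIC))
q=cv2.imread("pics/scene0.png");cv2.imwrite("pics/c1.png",cv2.resize(q[130:340,130:370],None,fx=2.8,fy=2.8,interpolation=cv2.INTER_CUBIC))
E
```

```text
L 90.22501076938494 ((482.67230224609375, 111.81124877929688), (57.70053482055664, 56.14872741699219), 82.97138214111328)
M 90.1215409940441 ((461.8793640136719, 3.1644439697265625), (55.948795318603516, 56.98015594482422), 16.353336334228516)
R 90.46796966481736 ((421.47100830078125, -109.81351470947266), (55.931053161621094, 57.72149658203125), 8.307024955749512)
(132, 228) [557. 438. 107.]
(136, 298) [403. 434.  74.]
(190, 298) [401. 303. 108.]
(214, 298) [403. 270.  24.]
(214, 270) [470. 272.  23.]
(188, 210) [560. 267. 271.]
(202, 240) [520. 266. 167.]
(186, 226) [528. 267. 279.]
(160, 265) [484. 408.   4.]
(160, 226) [561. 375. 108.]
(205, 225) [556. 266. 144.]
(184, 246) [488. 264. 294.]
```

View pics/c0.png

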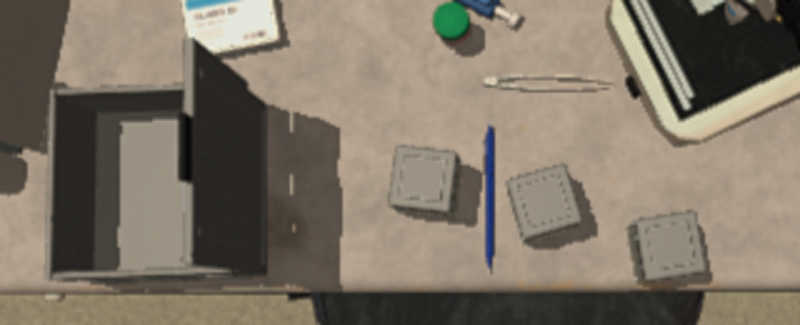

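View pics/c1.png

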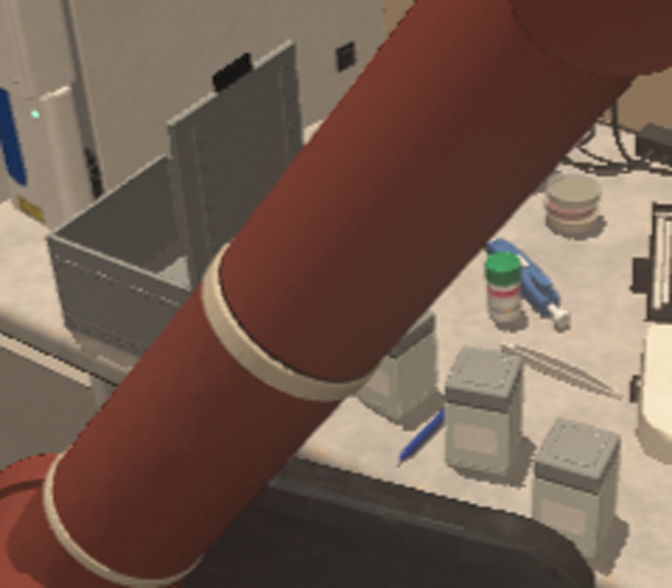

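Run:
```python
from h import *
d=np.load("top0.npy");W=cloud("top",d)
S=cloud("scene",np.load("scene0.npy"))
A=np.r_[W.reshape(-1,3)[d.ravel()>0]]
# microscope obstacles: x 380..700,y -450..-80, z>110
m=(A[:,2]>110)&(A[:,0]>380)&(A[:,0]<620)&(A[:,1]<-60)&(A[:,1]>-480)
B=A[m]
for x0 in range(380,620,20):
    for y0 in range(-480,-60,40):
        q=B[(B[:,0]>=x0)&(B[:,0]<x0+20)&(B[:,1]>=y0)&(B[:,1]<y0+40)]
        if len(q)>3: print(x0,y0,q[:,2].min().round(),q[:,2].max().round())
# box rim
z=W[...,2]; r=(abs(z-108)<5)&(W[...,1]>240)&(W[...,0]>380)&(W[...,0]<600)&(W[...,1]<460)
c=W[r];print('rim',c.min(0),c.max(0))
rm=r.astype(np.uint8);v,u=np.nonzero(rm)
X=ray("top",np.c_[u,v],108)[:,:2].astype(np.float32);print(cv2.minAreaRect(X),len(X))
far=X[X[:,1]>425];print('far side fit',cv2.fitLine(far,2,0,.01,.01).ravel())
lid=(z>140)&(W[...,1]>220)&(W[...,1]<300)&(W[...,0]>380)&(W[...,0]<620)&(z<300)
P=W[lid];print(len(P),P.min(0),P.max(0))
A_=np.c_[P[:,0],P[:,2],np.ones(len(P))];print('y=ax+bz+c',np.linalg.lstsq(A_,P[:,1],rcond=None)[0])
```

```text
440 -240 378.0 404.0
460 -240 384.0 418.0
460 -200 378.0 407.0
480 -320 382.0 410.0
480 -280 382.0 417.0
480 -240 395.0 413.0
480 -200 367.0 406.0
500 -320 394.0 415.0
500 -280 365.0 417.0
500 -240 378.0 399.0
500 -200 348.0 398.0
520 -320 394.0 405.0
520 -280 362.0 405.0
520 -240 368.0 387.0
520 -200 337.0 387.0
520 -160 155.0 167.0
520 -120 146.0 162.0
540 -280 347.0 391.0
540 -240 332.0 379.0
540 -200 153.0 379.0
540 -160 153.0 171.0
540 -120 147.0 167.0
560 -280 368.0 383.0
560 -240 147.0 543.0
560 -200 152.0 539.0
560 -160 161.0 170.0
560 -120 148.0 169.0
580 -280 148.0 373.0
580 -240 161.0 544.0
580 -200 161.0 545.0
580 -160 162.0 544.0
580 -120 146.0 541.0
600 -280 150.0 168.0
600 -240 163.0 491.0
600 -200 160.0 495.0
600 -160 162.0 544.0
600 -120 155.0 542.0
600 -80 147.0 162.0
rim [395.052964   262.54039897 103.01530099] [566.39565927 443.73056004 112.97833395]
((481.32061767578125, 353.70819091796875), (169.6214599609375, 175.02268981933594), 1.816382884979248) 573
far side fit [9.9977052e-01 2.1422304e-02 4.7915454e+02 4.3698892e+02]
2018 [399.43897556 258.81003349 140.03684171] [569.46976796 274.69626311 297.45641852]
y=ax+bz+c [3.19497510e-02 1.70806948e-02 2.45264240e+02]
```

```bash
cat >> h.py <<'E'
from scipy.spatial.transform import Rotation as Ro
def plan(tgts,jaws=None):
    """tgts world mm TCP; jaws deg of tool y in world (mod 180)"""
    s=arm.read_state();p=np.array(s["tool_pos"]);R=Ro.from_rotvec(s["ee_rot"]).as_matrix()
    cur=np.degrees(np.arctan2(R[1,1],R[0,1]));print("t",round(s["time"],2),"p",p.round(1),"jaw",cur.round(1),"tilt",np.degrees(np.arccos(-R[2,2])).round(2),"F",s["wrist_force"].round(2),"grip",round(s["grip_width"],1),"j",s["joints"].round(2))
    for i,t in enumerate(tgts):
        l=R.T@(np.array(t)-p)/10
        j=cur if jaws is None else jaws[i]
        d=(j-cur+90)%180-90; a=np.radians(cur+d)
        y=np.array([np.cos(a),np.sin(a),0]);z=np.array([0,0,-1.]);G=np.c_[np.cross(y,z),y,z]
        print(t,j,"lin",l.round(2).tolist(),"rot",Ro.from_matrix(R.T@G).as_rotvec().round(3).tolist())
E
python3 -c "
from h import *
plan([(325,-413,165),(365,-240,150),(420,-111,140),(420,-111,51)],[-73,-82,-82,-82])"
```

```text
t 0.1 p [ 284.6 -583.5  178.4] jaw -64.0 tilt 0.13 F [ 0.43 -0.88  0.25] grip 92.9 j [ 1.09  0.62 -0.01  1.42  0.01  1.1  -0.04]
(325, -413, 165) -73 lin [11.11, -13.55, 1.37] rot [-0.002, 0.0, 0.157]
(365, -240, 150) -82 lin [22.29, -27.34, 2.9] rot [-0.002, 0.0, 0.314]
(420, -111, 140) -82 lin [32.88, -36.52, 3.92] rot [-0.002, 0.0, 0.314]
(420, -111, 51) -82 lin [32.89, -36.5, 12.82] rot [-0.002, 0.0, 0.314]
```

{"method": "jog_arm", "body": {
  "fingers": [1,1,1,1,1,1,1,1,1,1],
  "linear": [
    [2.2,-2.7,0.3],
    [4.5,-5.5,0.6],
    [6.7,-8.2,0.9],
    [8.9,-10.9,1.1],
    [11.1,-13.6,1.4],
    [13.4,-16.4,1.7],
    [15.6,-19.1,2.0],
    [17.8,-21.9,2.3],
    [20.0,-24.6,2.6],
    [22.3,-27.3,2.9]
  ],
  "rot": [
    [0,0,0.03],
    [0,0,0.06],
    [0,0,0.09],
    [0,0,0.13],
    [0,0,0.16],
    [0,0,0.19],
    [0,0,0.22],
    [0,0,0.25],
    [0,0,0.28],
    [0,0,0.314]
  ]
}}

```text
time: 0.93
tool_pos: [365.3, -239.3, 150.2]
ee_rot: [-3.134, -0.216, 0.001]
wrist_force: [0.3, -0.8, -1.2]
grip_width: 92.8
```

```bash
python3 -c "
from h import *
plan([(365,-240,150),(420.5,-110,140),(420.5,-110,90),(420.5,-110,53)],[-82,-82,-82,-82])"
```

```text
t 0.93 p [ 365.3 -239.3  150.2] jaw -82.1 tilt 0.03 F [ 0.28 -0.8  -1.21] grip 92.8 j [ 0.51  0.33  0.02  2.05 -0.01  0.77 -0.89]
(365, -240, 150) -82 lin [-0.04, 0.06, 0.02] rot [-0.0, 0.0, -0.002]
(420.5, -110, 140) -82 lin [7.24, -12.05, 1.02] rot [-0.0, 0.0, -0.002]
(420.5, -110, 90) -82 lin [7.24, -12.05, 6.02] rot [-0.0, 0.0, -0.002]
(420.5, -110, 53) -82 lin [7.25, -12.05, 9.72] rot [-0.0, 0.0, -0.002]
```

{"method": "jog_arm", "body": {
  "fingers": [1,1,1,1,1,1,1,1,1,1],
  "linear": [
    [1.8,-3.0,0.3],
    [3.6,-6.0,0.5],
    [5.4,-9.0,0.8],
    [7.2,-12.0,1.0],
    [7.25,-12.05,1.1],
    [7.25,-12.05,3],
    [7.25,-12.05,5],
    [7.25,-12.05,7],
    [7.25,-12.05,9.0],
    [7.25,-12.05,9.7]
  ],
  "rot": [
    [0,0,0],
    [0,0,0],
    [0,0,0],
    [0,0,0],
    [0,0,0],
    [0,0,0],
    [0,0,0],
    [0,0,0],
    [0,0,0],
    [0,0,0]
  ]
}}

```text
time: 1.77
tool_pos: [418.7, -111.6, 51.3]
ee_rot: [-3.133, -0.219, 0.007]
wrist_force: [-0.9, 0.4, 0.4]
grip_width: 93.1
```

```bash
python3 -c "
from h import *
plan([(420.5,-110,52)],[-82])
p,d=camera('top');cv2.imwrite('pics/t1.png',p[150:350,250:570]);p,d=camera('scene');cv2.imwrite('pics/s1.png',p)"
```

```text
t 1.77 p [ 418.7 -111.6   51.3] jaw -82.0 tilt 0.28 F [-0.9   0.38  0.39] grip 93.1 j [ 0.22  0.5  -0.01  2.16  0.01  0.49 -1.23]
(420.5, -110, 52) -82 lin [0.2, -0.13, -0.07] rot [-0.002, 0.005, -0.0]
```

View pics/s1.png

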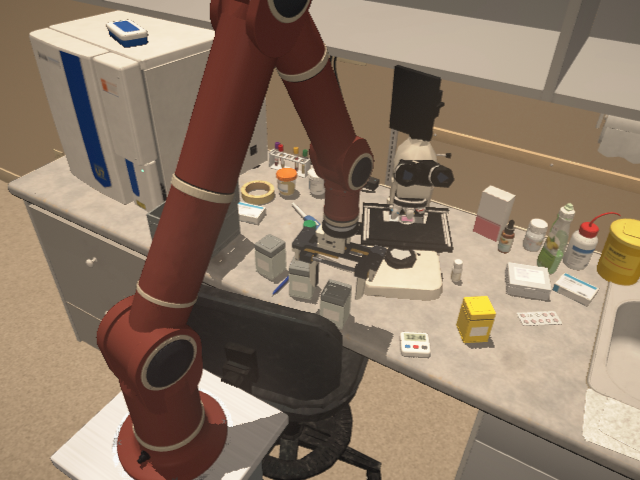

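```bash
python3 -c "
from h import *
print(proj('scene',[(418.7,-111.6,51),(421.5,-110,90),(418,-46,51),(418,-175,51)]).round())
p=cv2.imread('pics/s1.png');cv2.imwrite('pics/s1c.png',cv2.resize(p[190:350,240:420],None,fx=4,fy=3.7))"
```

```text
[[336. 303.]
 [336. 289.]
 [311. 293.]
 [360. 314.]]
```

View pics/s1c.png

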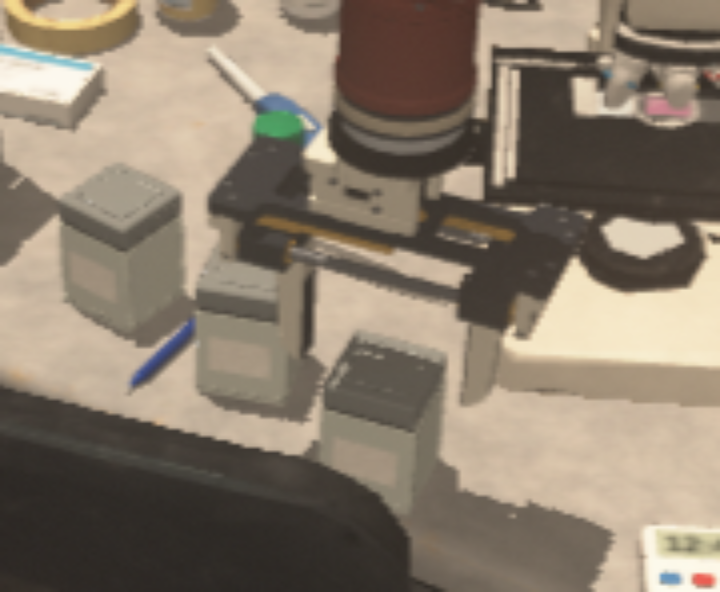

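```bash
python3 -c "
from h import *
p,d=camera('scene');W=cloud('scene',d)
for u,v in [(359,294),(359,290),(316,280),(360,280),(358,298)]: print(u,v,W[v,u].round(), 'top' )
p,d=camera('top');T=cloud('top',d)
cv2.imwrite('pics/t2.png',cv2.resize(p[200:330,300:460],None,fx=4,fy=4))
"
```

```text
359 294 [ 422. -166.  103.] top
359 290 [ 419. -166.  117.] top
316 280 [406. -66. 109.] top
360 280 [ 417. -167.  148.] top
358 298 [ 420. -165.   93.] top
```

View pics/t2.png

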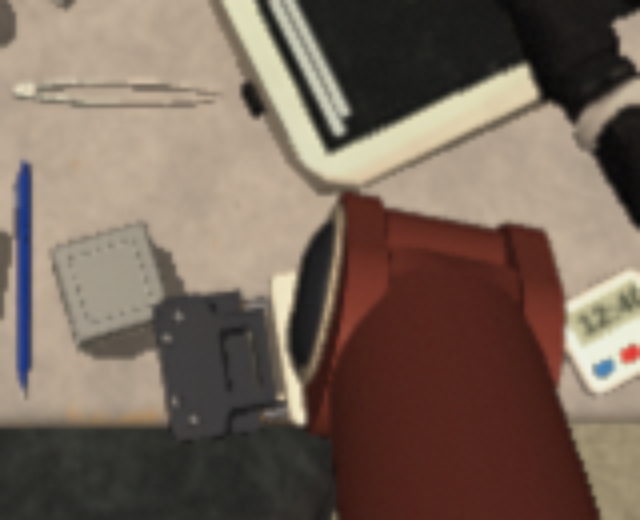

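```bash
python3 -c "
from h import *
S=cloud('scene',np.load('scene0.npy'))
for u,v in [(533,384),(531,388),(607,392),(605,396)]: print(u,v,S[v,u].round())
p=cv2.imread('pics/scene0.png');cv2.imwrite('pics/s0c.png',cv2.resize(p[290:420,500:640],None,fx=4,fy=4))
print(proj('scene',[(284.6,-583.4,178.4)]))
s=arm.read_state();print(s['time'],s['tool_pos'])
p,d=camera('scene');W=cloud('scene',d)
for u in (357,358,359,360,361): print([(v,W[v,u].round().tolist()) for v in range(292,304,2)])
"
```

```text
533 384 [ 252. -537.  240.]
531 388 [ 253. -537.  229.]
607 392 [ 298. -636.  237.]
605 396 [ 300. -637.  225.]
[[556.70640879 406.03115154]]
1.9667 [ 421.07630867 -111.96061641   53.9539045 ]
[(292, [419.0, -162.0, 110.0]), (294, [421.0, -161.0, 102.0]), (296, [419.0, -163.0, 99.0]), (298, [418.0, -163.0, 93.0]), (300, [500.0, -128.0, 2.0]), (302, [496.0, -130.0, -1.0])]
[(292, [420.0, -164.0, 110.0]), (294, [420.0, -164.0, 105.0]), (296, [419.0, -165.0, 100.0]), (298, [507.0, -127.0, 2.0]), (300, [504.0, -129.0, -1.0]), (302, [496.0, -133.0, 0.0])]
[(292, [420.0, -166.0, 111.0]), (294, [417.0, -168.0, 108.0]), (296, [417.0, -168.0, 103.0]), (298, [509.0, -129.0, 2.0]), (300, [504.0, -132.0, 1.0]), (302, [498.0, -135.0, -0.0])]
[(292, [418.0, -169.0, 114.0]), (294, [417.0, -170.0, 109.0]), (296, [419.0, -170.0, 102.0]), (298, [512.0, -130.0, -1.0]), (300, [507.0, -133.0, -2.0]), (302, [501.0, -136.0, -2.0])]
[(292, [423.0, -170.0, 111.0]), (294, [421.0, -171.0, 107.0]), (296, [419.0, -172.0, 103.0]), (298, [514.0, -132.0, -1.0]), (300, [508.0, -135.0, -1.0]), (302, [503.0, -138.0, -2.0])]
```

View pics/s0c.png

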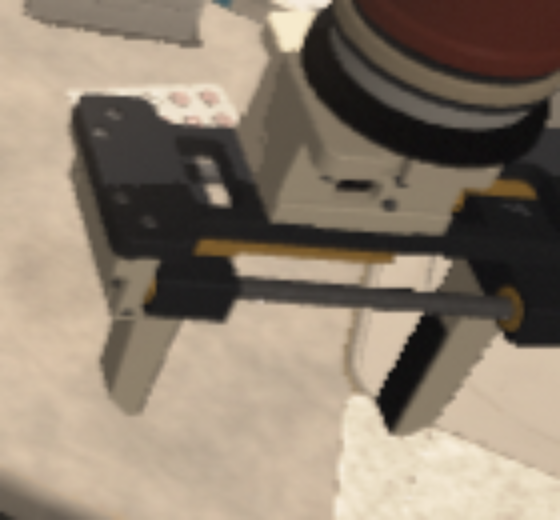

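The view disagrees with the state. The visible fingertips sit at z≈95, while the TCP reads 53. I'll close gently here: an opening of about 56 means they have the canister, and a smaller one means they are above it.

{"method": "jog_arm", "body": {
  "fingers": [0,0,0,0,0,0,0,0,0,0],
  "linear": [
    [0,0,0],
    [0,0,0],
    [0,0,0],
    [0,0,0],
    [0,0,0],
    [0,0,0],
    [0,0,0],
    [0,0,0],
    [0,0,0],
    [0,0,0]
  ],
  "rot": [
    [0,0,0],
    [0,0,0],
    [0,0,0],
    [0,0,0],
    [0,0,0],
    [0,0,0],
    [0,0,0],
    [0,0,0],
    [0,0,0],
    [0,0,0]
  ],
  "newtons": 5
}}

```text
time: 2.85
tool_pos: [420.7, -111.6, 53.4]
ee_rot: [-3.134, -0.22, 0.0]
wrist_force: [0.4, -0.3, -0.9]
grip_width: 30.8
```

```bash
python3 -c "
from h import *
plan([(421,-110,52)],[-82])
p,d=camera('scene');cv2.imwrite('pics/s2.png',cv2.resize(p[190:350,240:420],None,fx=4,fy=3.7));W=cloud('scene',d);np.save('s2.npy',d)"
```

```text
t 2.85 p [ 420.7 -111.6   53.4] jaw -82.0 tilt 0.01 F [ 0.37 -0.29 -0.87] grip 30.8 j [ 0.22  0.49 -0.01  2.16  0.01  0.49 -1.23]
(421, -110, 52) -82 lin [0.06, -0.15, 0.14] rot [-0.0, 0.0, 0.0]
```

View pics/s2.png

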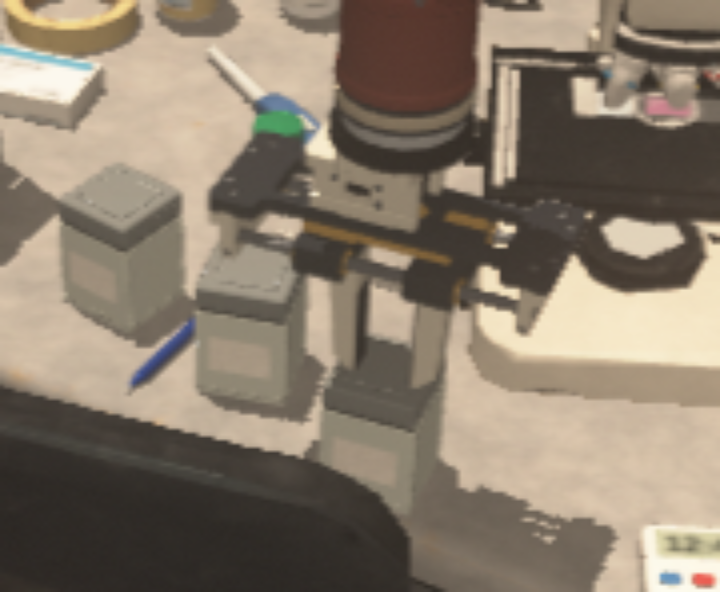

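The fingers closed to 31 mm just above the lid, so the true tips are about 39 mm above the reported TCP z. From here I'll work with true tip z ≈ reading + 39. I'll reopen and descend 38 mm further.

{"method": "jog_arm", "body": {
  "fingers": [1,1,1,1,1,1,1,1,1,1],
  "linear": [
    [0,0,0],
    [0,0,0],
    [0,0,0],
    [0,0,0],
    [0,0,0],
    [0,0,0],
    [0.0,-0.15,0],
    [0,-0.15,1.2],
    [0,-0.15,2.5],
    [0,-0.15,3.8]
  ],
  "rot": [
    [0,0,0],
    [0,0,0],
    [0,0,0],
    [0,0,0],
    [0,0,0],
    [0,0,0],
    [0,0,0],
    [0,0,0],
    [0,0,0],
    [0,0,0]
  ]
}}

```text
time: 3.73
tool_pos: [420.9, -110.0, 15.3]
ee_rot: [3.134, 0.22, 0.002]
wrist_force: [-0.1, -1.1, -0.2]
grip_width: 89.2
```

```bash
python3 -c "
from h import *
p,d=camera('scene');cv2.imwrite('pics/s3.png',cv2.resize(p[190:350,240:420],None,fx=4,fy=3.7))
plan([(421,-110,15)],[-82])"
```

```text
t 3.78 p [ 419.3 -109.6   13.3] jaw -82.0 tilt 0.19 F [-0.34  0.06 -1.12] grip 91.2 j [ 0.21  0.57 -0.01  2.2   0.01  0.38 -1.24]
(421, -110, 15) -82 lin [0.17, 0.06, -0.17] rot [-0.001, 0.003, 0.001]
```

View pics/s3.png

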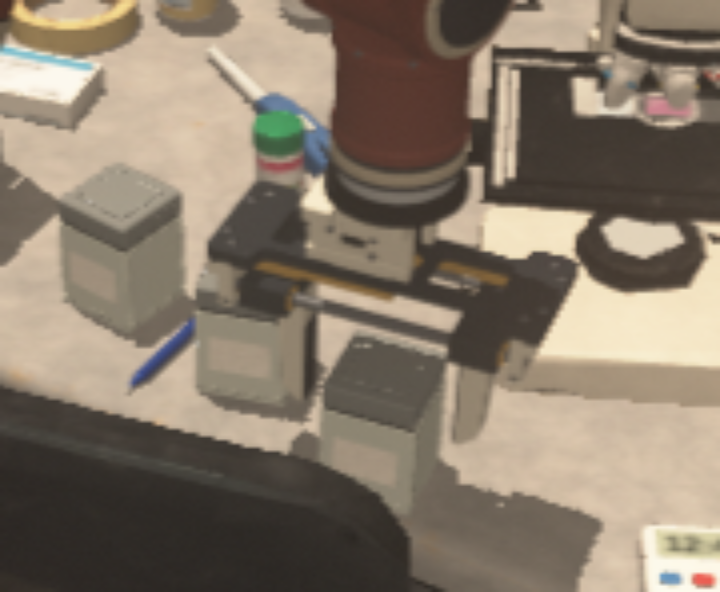

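{"method": "jog_arm", "body": {
  "fingers": [0.4,0.4,0.4,0.4,0.4,0.4,0.4,0.4,0.4,0.4],
  "linear": [
    [0,0,0],
    [0,0,0],
    [0,0,0],
    [0,0,0],
    [0,0,0],
    [0,0,0],
    [0,0,0],
    [0,0,0],
    [0,0,0],
    [0,0,0]
  ],
  "rot": [
    [0,0,0],
    [0,0,0],
    [0,0,0],
    [0,0,0],
    [0,0,0],
    [0,0,0],
    [0,0,0],
    [0,0,0],
    [0,0,0],
    [0,0,0]
  ],
  "newtons": 25
}}

```text
time: 4.62
tool_pos: [420.8, -110.1, 15.9]
ee_rot: [3.134, 0.219, 0.001]
wrist_force: [-1.1, 0.4, 5.1]
grip_width: 56.0
```

{"method": "jog_arm", "body": {
  "fingers": [0.4,0.4,0.4,0.4,0.4,0.4,0.4,0.4,0.4,0.4],
  "linear": [
    [0,0,-0.5],
    [0,0,-1],
    [0,0,-1.5],
    [0,0,-2],
    [0,0,-2.6],
    [0,0,-3.2],
    [0,0,-3.6],
    [0,0,-3.6],
    [0,0,-3.6],
    [0,0,-3.6]
  ],
  "rot": [
    [0,0,0],
    [0,0,0],
    [0,0,0],
    [0,0,0],
    [0,0,0],
    [0,0,0],
    [0,0,0],
    [0,0,0],
    [0,0,0],
    [0,0,0]
  ]
}}

```text
time: 5.45
tool_pos: [420.3, -110.1, 51.4]
ee_rot: [-3.134, -0.219, 0.0]
wrist_force: [-0.6, 0.1, -1.0]
grip_width: 56.0
```

```bash
python3 -c "
from h import *
p,d=camera('scene');cv2.imwrite('pics/s4.png',cv2.resize(p[190:350,240:420],None,fx=4,fy=3.7))
for i in range(3):
  print(arm.read_state()['wrist_force'],arm.read_state()['effort'].round(2)); camera('top')
plan([(421,-110,15)],[-82])"
```

```text
[-0.68562983  0.24140413 -0.08821554] [ 0.000e+00 -3.365e+01  2.200e-01 -8.950e+00 -1.000e-02 -7.000e-02
  0.000e+00]
[ 0.23888267 -0.21885858 -1.23283274] [ 0.00e+00 -3.36e+01  2.20e-01 -8.93e+00 -1.00e-02 -7.00e-02  0.00e+00]
[-0.73168117 -0.05161893 -1.30287162] [ 0.000e+00 -3.356e+01  2.200e-01 -8.910e+00 -1.000e-02 -7.000e-02
  0.000e+00]
t 5.65 p [ 420.3 -110.1   51.2] jaw -82.0 tilt 0.04 F [ 0.04 -0.36 -1.02] grip 56.1 j [ 0.21  0.5  -0.01  2.16  0.01  0.48 -1.24]
(421, -110, 15) -82 lin [0.08, 0.01, 3.62] rot [-0.0, 0.001, 0.0]
```

View pics/s4.png

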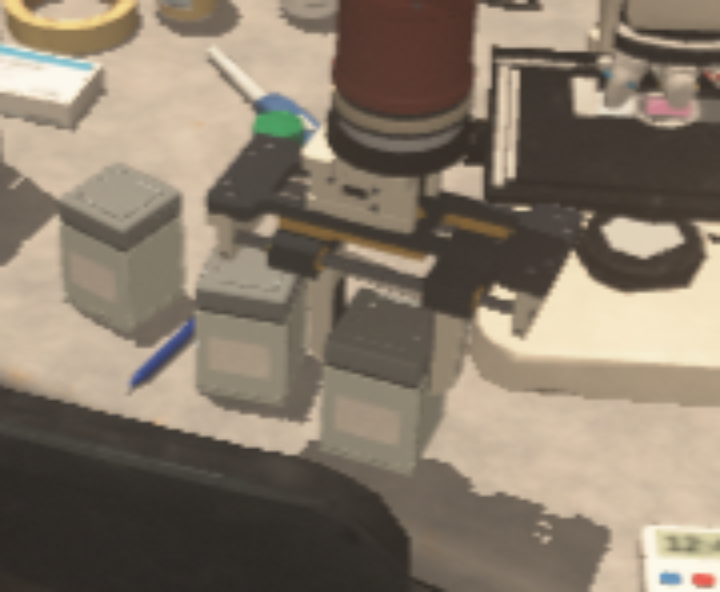

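The picture shows canister R held clear of the worktop. The load is about 1 N, so it is empty. I'll set it back down.

{"method": "jog_arm", "body": {
  "fingers": [0.4,0.4,0.4,0.4,0.4,0.4,0.4,1,1,1],
  "linear": [
    [0,0,0.7],
    [0,0,1.4],
    [0,0,2.1],
    [0,0,2.8],
    [0,0,3.2],
    [0,0,3.5],
    [0,0,3.6],
    [0,0,3.6],
    [0,0,3.6],
    [0,0,3.6]
  ],
  "rot": [
    [0,0,0],
    [0,0,0],
    [0,0,0],
    [0,0,0],
    [0,0,0],
    [0,0,0],
    [0,0,0],
    [0,0,0],
    [0,0,0],
    [0,0,0]
  ]
}}

```text
time: 6.48
tool_pos: [420.8, -110.2, 15.5]
ee_rot: [3.134, 0.219, 0.001]
wrist_force: [-0.7, -0.3, 0.3]
grip_width: 71.5
```

```bash
python3 -c "
from h import *
plan([(420.5,-110,75),(461.5,3,75),(461.5,3,17)],[-82,-73.65,-73.65])
plan([(461.5,3,75),(461.5,3,17)],[16.35,16.35])
print(arm.read_state()['joints'])"
```

```text
t 6.48 p [ 420.8 -110.2   15.5] jaw -82.0 tilt 0.04 F [-0.69 -0.34  0.33] grip 71.5 j [ 0.21  0.57 -0.01  2.19  0.01  0.38 -1.24]
(420.5, -110, 75) -82 lin [-0.03, -0.03, -5.95] rot [0.0, -0.001, 0.0]
(461.5, 3, 75) -73.65 lin [5.61, -10.65, -5.95] rot [0.0, -0.001, -0.146]
(461.5, 3, 17) -73.65 lin [5.6, -10.65, -0.15] rot [0.0, -0.001, -0.146]
t 6.48 p [ 420.8 -110.2   15.5] jaw -82.0 tilt 0.04 F [-0.69 -0.34  0.33] grip 71.5 j [ 0.21  0.57 -0.01  2.19  0.01  0.38 -1.24]
(461.5, 3, 75) 16.35 lin [5.61, -10.65, -5.95] rot [-0.0, -0.001, 1.425]
(461.5, 3, 17) 16.35 lin [5.6, -10.65, -0.15] rot [-0.0, -0.001, 1.425]
[ 0.21264898  0.56899975 -0.00958115  2.19318998  0.01387775  0.37873793
 -1.23937818]
```

{"method": "jog_arm", "body": {
  "fingers": [1,1,1,1,1,1,1,1,1,1],
  "linear": [
    [0,0,-2.0],
    [0,0,-4.5],
    [0,0,-6.2],
    [1.9,-3.6,-6.2],
    [3.8,-7.2,-6.2],
    [5.6,-10.65,-6.2],
    [5.6,-10.65,-5.5],
    [5.6,-10.65,-4],
    [5.6,-10.65,-2],
    [5.6,-10.65,0]
  ],
  "rot": [
    [0,0,0],
    [0,0,0],
    [0,0,-0.04],
    [0,0,-0.08],
    [0,0,-0.12],
    [0,0,-0.146],
    [0,0,-0.146],
    [0,0,-0.146],
    [0,0,-0.146],
    [0,0,-0.146]
  ]
}}

```text
time: 7.32
tool_pos: [461.8, 3.4, 15.1]
ee_rot: [3.109, 0.449, 0.003]
wrist_force: [-0.1, -0.2, -0.2]
grip_width: 92.7
```

```bash
python3 -c "
from h import *
p,d=camera('scene');cv2.imwrite('pics/s5.png',cv2.resize(p[190:350,240:420],None,fx=4,fy=3.7))
plan([(461.5,3,15)],[-73.65])"
```

```text
t 7.37 p [458.8   3.1  11.9] jaw -73.6 tilt 0.32 F [-0.35  0.32 -1.69] grip 92.7 j [-0.03  0.6  -0.03  2.13  0.04  0.42 -1.38]
(461.5, 3, 15) -73.65 lin [0.26, 0.09, -0.32] rot [-0.001, 0.005, 0.001]
```

View pics/s5.png

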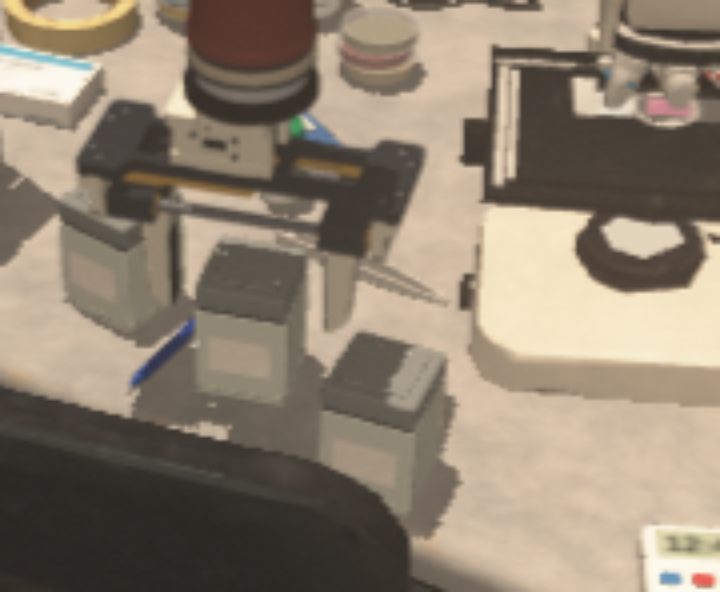

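The gripper straddles canister M, at about crop (250,280), and R stands where it was. I'll grip and lift.

{"method": "jog_arm", "body": {
  "fingers": [0.4,0.4,0.4,0.4,0.4,0.4,0.4,0.4,0.4,0.4],
  "linear": [
    [0,0,0],
    [0,0,0],
    [0,0,0],
    [0,0,0],
    [0,0,0],
    [0,0,0],
    [0,0,0],
    [0,0,0],
    [0,0,0],
    [0,0,0]
  ],
  "rot": [
    [0,0,0],
    [0,0,0],
    [0,0,0],
    [0,0,0],
    [0,0,0],
    [0,0,0],
    [0,0,0],
    [0,0,0],
    [0,0,0],
    [0,0,0]
  ],
  "newtons": 25
}}

```text
time: 8.2
tool_pos: [461.6, 3.1, 16.1]
ee_rot: [3.109, 0.447, 0.002]
wrist_force: [-1.7, -0.3, 5.3]
grip_width: 55.8
```

{"method": "jog_arm", "body": {
  "fingers": [0.4,0.4,0.4,0.4,0.4,0.4,0.4,0.4,0.4,0.4],
  "linear": [
    [0,0,-0.5],
    [0,0,-1],
    [0,0,-1.5],
    [0,0,-2],
    [0,0,-2.6],
    [0,0,-3.2],
    [0,0,-3.6],
    [0,0,-3.6],
    [0,0,-3.6],
    [0,0,-3.6]
  ],
  "rot": [
    [0,0,0],
    [0,0,0],
    [0,0,0],
    [0,0,0],
    [0,0,0],
    [0,0,0],
    [0,0,0],
    [0,0,0],
    [0,0,0],
    [0,0,0]
  ]
}}

```text
time: 9.03
tool_pos: [460.9, 3.1, 51.4]
ee_rot: [-3.109, -0.447, 0.001]
wrist_force: [-0.1, -0.6, -1.0]
grip_width: 55.9
```

```bash
python3 -c "
from h import *
for i in range(3):
  print(arm.read_state()['wrist_force'],arm.read_state()['effort'].round(2)); camera('top')
plan([(461.5,3,15)],[-73.65])"
```

```text
[-0.09892854 -0.5560562  -1.00746245] [ 1.000e-02 -3.564e+01  0.000e+00 -9.690e+00 -1.000e-02 -8.000e-02
  0.000e+00]
[-0.27458822  0.398542   -1.84550083] [ 1.000e-02 -3.559e+01  0.000e+00 -9.660e+00 -1.000e-02 -8.000e-02
  0.000e+00]
[-0.11652795  0.40514224 -1.98658206] [ 0.000e+00 -3.554e+01  0.000e+00 -9.630e+00 -1.000e-02 -8.000e-02
  0.000e+00]
t 9.18 p [460.8   3.1  51.2] jaw -73.6 tilt 0.04 F [-0.3   0.23 -0.83] grip 56.1 j [-0.03  0.52 -0.04  2.1   0.04  0.52 -1.38]
(461.5, 3, 15) -73.65 lin [0.07, 0.03, 3.62] rot [-0.0, 0.001, 0.0]
```

M also weighs about 1.4 N, so it is empty and L should be the loaded one. I'll put M back.

{"method": "jog_arm", "body": {
  "fingers": [0.4,0.4,0.4,0.4,0.4,0.4,0.4,1,1,1],
  "linear": [
    [0,0,0.7],
    [0,0,1.4],
    [0,0,2.1],
    [0,0,2.8],
    [0,0,3.2],
    [0,0,3.5],
    [0,0,3.6],
    [0,0,3.6],
    [0,0,3.6],
    [0,0,3.6]
  ],
  "rot": [
    [0,0,0],
    [0,0,0],
    [0,0,0],
    [0,0,0],
    [0,0,0],
    [0,0,0],
    [0,0,0],
    [0,0,0],
    [0,0,0],
    [0,0,0]
  ]
}}

```text
time: 10.02
tool_pos: [461.4, 3.2, 15.5]
ee_rot: [-3.11, -0.448, -0.001]
wrist_force: [0.3, -0.7, -0.4]
grip_width: 71.1
```

```bash
python3 -c "
from h import *
plan([(461.5,3,75),(482.5,112,75),(482.5,112,15)],[-73.6,-7,-7])"
```

```text
t 10.02 p [461.4   3.2  15.5] jaw -73.6 tilt 0.04 F [ 0.32 -0.68 -0.44] grip 71.1 j [-0.03  0.59 -0.03  2.12  0.04  0.43 -1.38]
(461.5, 3, 75) -73.6 lin [0.0, 0.02, -5.95] rot [0.0, -0.001, -0.0]
(482.5, 112, 75) -7 lin [5.09, -9.85, -5.95] rot [0.0, -0.001, -1.163]
(482.5, 112, 15) -7 lin [5.09, -9.85, 0.05] rot [0.0, -0.001, -1.163]
```

{"method": "jog_arm", "body": {
  "fingers": [1,1,1,1,1,1,1,1,1,1],
  "linear": [
    [0,0,-2.0],
    [0,0,-4.5],
    [0,0,-6.2],
    [0.8,-1.6,-6.2],
    [1.7,-3.3,-6.2],
    [2.6,-5,-6.2],
    [3.4,-6.6,-6.2],
    [4.3,-8.3,-6.2],
    [5.1,-9.85,-6.2],
    [5.1,-9.85,-6.2]
  ],
  "rot": [
    [0,0,0],
    [0,0,0],
    [0,0,-0.1],
    [0,0,-0.22],
    [0,0,-0.34],
    [0,0,-0.46],
    [0,0,-0.58],
    [0,0,-0.7],
    [0,0,-0.82],
    [0,0,-0.94]
  ]
}}

```text
time: 10.85
tool_pos: [483.1, 117.0, 77.8]
ee_rot: [-2.558, -1.821, -0.006]
wrist_force: [0.7, 0.3, -0.3]
grip_width: 93.1
```

```bash
python3 -c "
from h import *
plan([(482.5,112,75),(482.5,112,15)],[-7,-7])"
```

```text
t 10.85 p [483.1 117.   77.8] jaw -19.1 tilt 0.26 F [ 0.67  0.27 -0.34] grip 93.1 j [-0.06  0.54 -0.31  1.97  0.25  0.67 -0.87]
(482.5, 112, 75) -7 lin [-0.5, 0.1, 0.28] rot [0.001, -0.004, -0.211]
(482.5, 112, 15) -7 lin [-0.52, 0.1, 6.28] rot [0.001, -0.004, -0.211]
```

{"method": "jog_arm", "body": {
  "fingers": [1,1,1,1,1,1,1,1,1,1],
  "linear": [
    [0,0,0],
    [0,0,0],
    [0,0,0],
    [0,0,0],
    [0,0,1],
    [0,0,2],
    [0,0,3.2],
    [0,0,4.4],
    [0,0,5.5],
    [0,0,6.2]
  ],
  "rot": [
    [0,0,-0.12],
    [0,0,-0.223],
    [0,0,-0.223],
    [0,0,-0.223],
    [0,0,-0.223],
    [0,0,-0.223],
    [0,0,-0.223],
    [0,0,-0.223],
    [0,0,-0.223],
    [0,0,-0.223]
  ]
}}

```text
time: 11.68
tool_pos: [481.0, 111.7, 13.5]
ee_rot: [-2.353, -2.08, 0.004]
wrist_force: [-0.1, -0.0, 1.0]
grip_width: 92.7
```

```bash
python3 -c "
from h import *
p,d=camera('scene');cv2.imwrite('pics/s6.png',cv2.resize(p[130:330,180:420],None,fx=3.3,fy=3))
p,d=camera('top');cv2.imwrite('pics/t6.png',cv2.resize(p[180:330,110:430],None,fx=2.5,fy=2.5))
plan([(482.5,112,15)],[-7])"
```

```text
t 11.78 p [480.9 111.7  13.8] jaw -7.0 tilt 0.21 F [-0.59 -0.36  0.39] grip 93.1 j [-0.07  0.64 -0.31  2.03  0.37  0.53 -0.76]
(482.5, 112, 15) -7 lin [0.05, 0.16, -0.12] rot [-0.003, 0.001, -0.0]
```

View pics/s6.png

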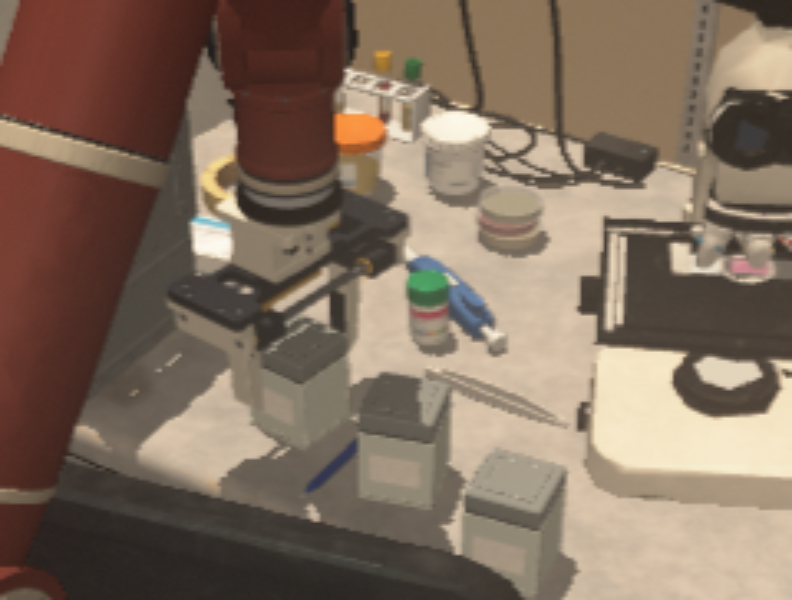

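View pics/t6.png

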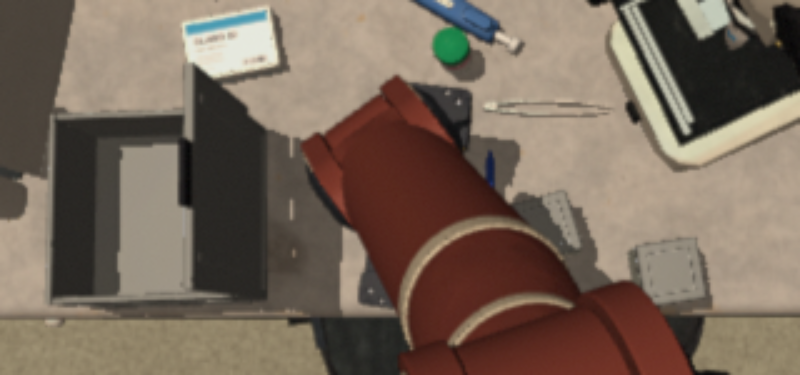

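The gripper straddles L at crop (300,370). I'll grip and lift.

{"method": "jog_arm", "body": {
  "fingers": [0.4,0.4,0.4,0.4,0.4,0.4,0.4,0.4,0.4,0.4],
  "linear": [
    [0,0,0],
    [0,0,0],
    [0,0,0],
    [0,0,0],
    [0,0,0],
    [0,0,0],
    [0,0,0],
    [0,0,0],
    [0,0,0],
    [0,0,0]
  ],
  "rot": [
    [0,0,0],
    [0,0,0],
    [0,0,0],
    [0,0,0],
    [0,0,0],
    [0,0,0],
    [0,0,0],
    [0,0,0],
    [0,0,0],
    [0,0,0]
  ],
  "newtons": 35
}}

```text
time: 12.62
tool_pos: [483.8, 112.1, 16.0]
ee_rot: [2.352, 2.081, 0.004]
wrist_force: [2.9, -0.9, 2.7]
grip_width: 55.5
```

{"method": "jog_arm", "body": {
  "fingers": [0.4,0.4,0.4,0.4,0.4,0.4,0.4,0.4,0.4,0.4],
  "linear": [
    [0,0,-0.5],
    [0,0,-1],
    [0,0,-1.5],
    [0,0,-2],
    [0,0,-2.6],
    [0,0,-3.2],
    [0,0,-4],
    [0,0,-5],
    [0,0,-6],
    [0,0,-6]
  ],
  "rot": [
    [0,0,0],
    [0,0,0],
    [0,0,0],
    [0,0,0],
    [0,0,0],
    [0,0,0],
    [0,0,0],
    [0,0,0],
    [0,0,0],
    [0,0,0]
  ]
}}

```text
time: 13.45
tool_pos: [483.9, 112.7, 77.9]
ee_rot: [2.351, 2.08, 0.007]
wrist_force: [0.9, 0.5, -6.4]
grip_width: 55.7
```

```bash
python3 -c "
from h import *
for i in range(2):
  print(arm.read_state()['wrist_force']); camera('top')
plan([(482.5,112,360),(482,355,360),(482,355,20)],[-7,1.5,1.5])"
```

```text
[ 0.88845187  0.48750253 -6.43284457]
[ 0.04374839 -0.30646131 -6.64034004]
t 13.55 p [482.7 112.1  76.2] jaw -7.0 tilt 0.09 F [-0.6   0.12 -6.47] grip 55.8 j [-0.02  0.54 -0.37  1.98  0.31  0.67 -0.71]
(482.5, 112, 360) -7 lin [0.0, 0.02, -28.38] rot [0.001, -0.001, 0.0]
(482, 355, 360) 1.5 lin [24.12, -2.99, -28.37] rot [0.002, -0.0, -0.148]
(482, 355, 20) 1.5 lin [24.1, -3.04, 5.63] rot [0.002, -0.0, -0.148]
```

L weighs about 6.5 N, so it is the loaded canister. Before I carry it over the lid, whose top is near z≈295, I'll measure the arm's height to check the forearm clears the lid.

```bash
python3 -c "
from h import *
p,d=camera('top');T=cloud('top',d)
for cu,cv_ in [(355,140),(385,170),(420,200),(450,240),(490,270),(530,330),(600,340)]:
  u=int(cu/2.5+110);v=int(cv_/2.5+180);print(u,v,T[v,u].round())
cv2.imwrite('pics/t7.png',p)
p,d=camera('scene');cv2.imwrite('pics/s7.png',p)
"
```

```text
252 236 [470. 109. 510.]
264 248 [449.  89. 543.]
278 260 [430.  68. 577.]
290 276 [408.  51. 611.]
306 288 [394.  33. 633.]
322 312 [369.  17. 670.]
350 316 [ 358.  -64. -175.]
```

View pics/s7.png

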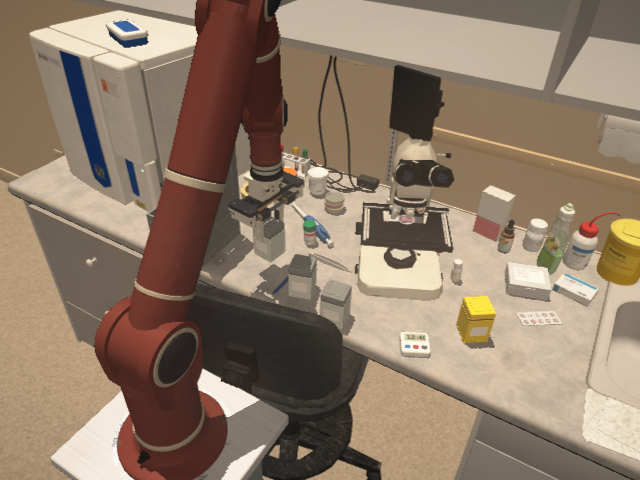

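{"method": "jog_arm", "body": {
  "fingers": [0.4,0.4,0.4,0.4,0.4,0.4,0.4,0.4,0.4,0.4],
  "linear": [
    [0,0,-1.5],
    [0,0,-4],
    [0,0,-7],
    [0,0,-10],
    [0,0,-13.3],
    [0,0,-16.6],
    [0,0,-20],
    [0,0,-23],
    [0,0,-25.5],
    [0,0,-26.4]
  ],
  "rot": [
    [0,0,0],
    [0,0,0],
    [0,0,-0.02],
    [0,0,-0.04],
    [0,0,-0.06],
    [0,0,-0.08],
    [0,0,-0.1],
    [0,0,-0.12],
    [0,0,-0.148],
    [0,0,-0.148]
  ]
}}

```text
time: 14.48
tool_pos: [483.4, 112.8, 342.6]
ee_rot: [2.189, 2.249, 0.008]
wrist_force: [0.3, 0.7, -6.2]
grip_width: 55.7
```

```bash
python3 -c "
from h import *
p,d=camera('scene');cv2.imwrite('pics/s8.png',p)
plan([(482,355,340),(482,355,25)],[1.5,1.5])"
```

```text
t 14.53 p [483.5 112.8 342.4] jaw 1.5 tilt 0.34 F [ 1.93  0.52 -5.1 ] grip 55.5 j [ 0.1   0.27 -0.51  1.56  0.14  1.34 -0.4 ]
(482, 355, 340) 1.5 lin [24.21, 0.47, 0.28] rot [0.006, -0.001, -0.001]
(482, 355, 25) 1.5 lin [24.17, 0.29, 31.77] rot [0.006, -0.001, -0.001]
```

View pics/s8.png

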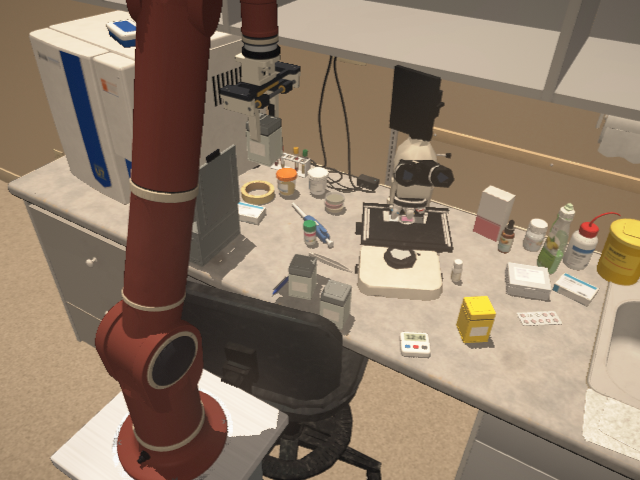

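{"method": "jog_arm", "body": {
  "fingers": [0.4,0.4,0.4,0.4,0.4,0.4,0.4,0.4,0.4,0.4],
  "linear": [
    [1.5,0,0],
    [4,0,0],
    [7,0.1,0],
    [10.3,0.1,0],
    [13.6,0.1,0],
    [16.9,0.1,0],
    [20,0.1,0],
    [22.5,0.1,0],
    [24,0.1,0],
    [24.2,0.1,0]
  ],
  "rot": [
    [0,0,0],
    [0,0,0],
    [0,0,0],
    [0,0,0],
    [0,0,0],
    [0,0,0],
    [0,0,0],
    [0,0,0],
    [0,0,0],
    [0,0,0]
  ]
}}

```text
time: 15.37
tool_pos: [473.8, 357.9, 335.6]
ee_rot: [-2.182, -2.254, 0.007]
wrist_force: [-0.3, -0.0, -6.6]
grip_width: 56.0
```

```bash
python3 -c "
from h import *
p,d=camera('scene');cv2.imwrite('pics/s9.png',p);p,d=camera('top');cv2.imwrite('pics/t9.png',cv2.resize(p[150:350,80:400],None,fx=2.5,fy=2.5))
plan([(482,355,340),(482,355,25)],[1.5,1.5])"
```

```text
t 15.47 p [475.9 353.5 336.5] jaw 1.6 tilt 0.33 F [ 1.55 -0.07 -5.32] grip 55.6 j [-0.35  0.47 -0.55  1.3   0.24  1.44 -0.86]
(482, 355, 340) 1.5 lin [0.13, 0.61, -0.35] rot [-0.004, 0.004, 0.001]
(482, 355, 25) 1.5 lin [0.25, 0.75, 31.15] rot [-0.004, 0.004, 0.001]
```

View pics/s9.png

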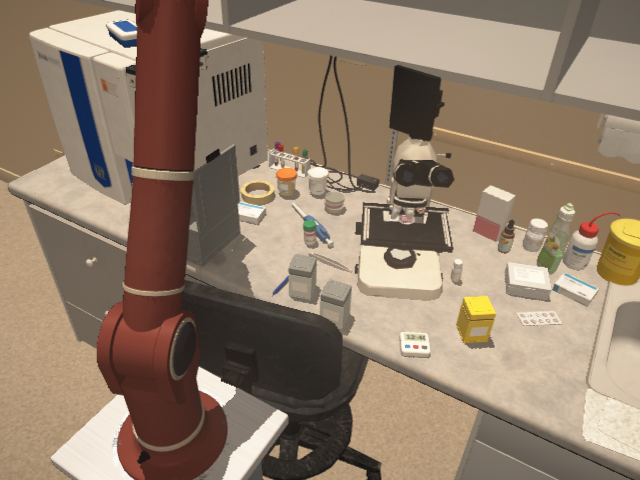

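View pics/t9.png

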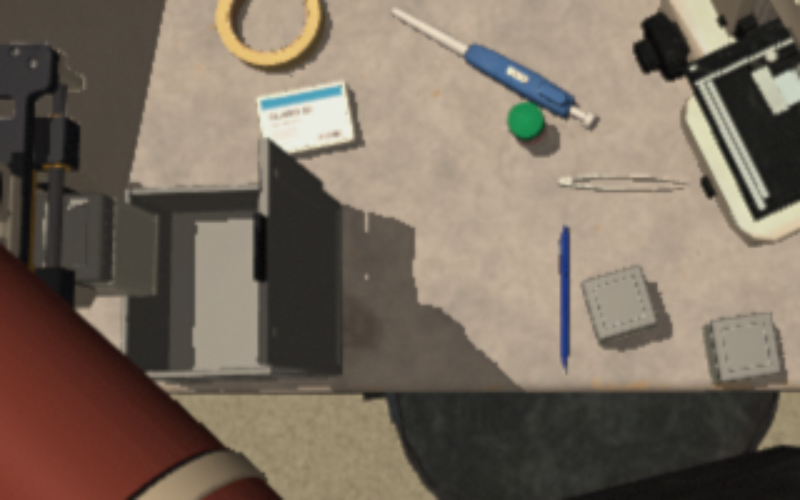

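{"method": "jog_arm", "body": {
  "fingers": [0.4,0.4,0.4,0.4,0.4,0.4,0.4,0.4,0.4,0.4],
  "linear": [
    [0,0,1.5],
    [0,0,3.5],
    [0,0,6],
    [0,0,8.5],
    [0,0,11],
    [0,0,13.5],
    [0,0,15.5],
    [0,0,17],
    [0,0,17.5],
    [0,0,17.5]
  ],
  "rot": [
    [0,0,0],
    [0,0,0],
    [0,0,0],
    [0,0,0],
    [0,0,0],
    [0,0,0],
    [0,0,0],
    [0,0,0],
    [0,0,0],
    [0,0,0]
  ]
}}

```text
time: 16.3
tool_pos: [476.8, 350.8, 162.4]
ee_rot: [2.195, 2.247, -0.008]
wrist_force: [-0.7, 0.4, -5.4]
grip_width: 55.8
```

```bash
python3 -c "
from h import *
p,d=camera('top');cv2.imwrite('pics/t10.png',cv2.resize(p[150:350,80:400],None,fx=2.5,fy=2.5))
T=cloud('top',d);z=T[...,2]
for i in range(1): camera('top')
plan([(482,355,25)],[1.5])"
```

```text
t 16.4 p [477.8 353.4 165.1] jaw 1.4 tilt 0.07 F [-0.37  1.32 -5.86] grip 55.3 j [-0.36  0.58 -0.51  1.6   0.32  1.04 -0.94]
(482, 355, 25) 1.5 lin [0.14, 0.4, 14.01] rot [0.001, -0.0, -0.002]
```

View pics/t10.png

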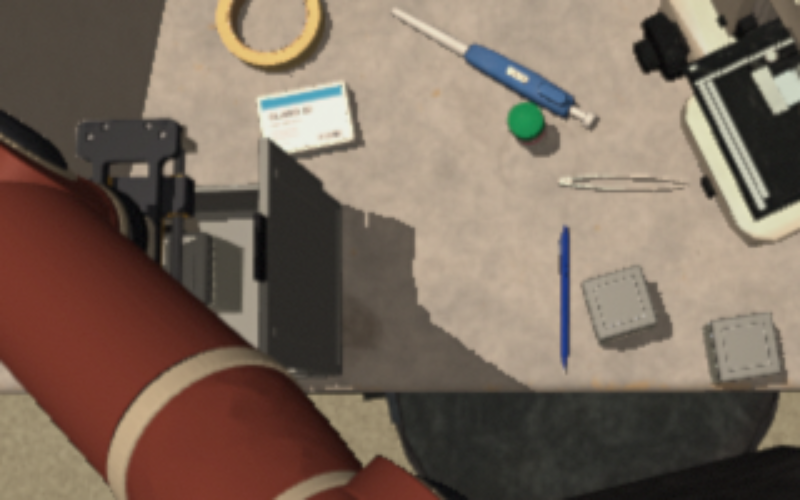

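{"method": "jog_arm", "body": {
  "fingers": [0.4,0.4,0.4,0.4,0.4,0.4,0.4,0.4,0.4,0.4],
  "linear": [
    [0.1,0.4,0],
    [0.1,0.4,1.5],
    [0.1,0.4,3.2],
    [0.1,0.4,5],
    [0.1,0.4,7],
    [0.1,0.4,9],
    [0.1,0.4,10.8],
    [0.1,0.4,12],
    [0.1,0.4,12.5],
    [0.1,0.4,12.5]
  ],
  "rot": [
    [0,0,0],
    [0,0,0],
    [0,0,0],
    [0,0,0],
    [0,0,0],
    [0,0,0],
    [0,0,0],
    [0,0,0],
    [0,0,0],
    [0,0,0]
  ]
}}

```text
time: 17.23
tool_pos: [481.1, 355.0, 39.1]
ee_rot: [2.193, 2.25, -0.001]
wrist_force: [0.5, -0.9, -5.8]
grip_width: 55.6
```

```bash
python3 -c "
from h import *
plan([(482,355,22)],[1.5])
camera('top')
plan([(482,355,22)],[1.5])"
```

```text
t 17.23 p [481.1 355.   39.1] jaw 1.5 tilt 0.04 F [ 0.52 -0.95 -5.79] grip 55.6 j [-0.4   0.74 -0.44  1.72  0.42  0.78 -1.02]
(482, 355, 22) 1.5 lin [0.0, 0.09, 1.71] rot [-0.0, 0.0, -0.0]
t 17.28 p [481.6 355.6  40. ] jaw 1.5 tilt 0.07 F [-0.77 -0.66 -5.43] grip 55.7 j [-0.4   0.73 -0.44  1.72  0.42  0.78 -1.02]
(482, 355, 22) 1.5 lin [-0.06, 0.04, 1.8] rot [0.001, -0.001, -0.0]
```

{"method": "jog_arm", "body": {
  "fingers": [0.4,0.4,0.4,0.4,0.4,0.4,0.4,0.4,0.4,0.4],
  "linear": [
    [0,0,0.3],
    [0,0,0.6],
    [0,0,0.9],
    [0,0,1.1],
    [0,0,1.3],
    [0,0,1.45],
    [0,0,1.55],
    [0,0,1.65],
    [0,0,1.75],
    [0,0,1.8]
  ],
  "rot": [
    [0,0,0],
    [0,0,0],
    [0,0,0],
    [0,0,0],
    [0,0,0],
    [0,0,0],
    [0,0,0],
    [0,0,0],
    [0,0,0],
    [0,0,0]
  ]
}}

```text
time: 18.12
tool_pos: [481.0, 355.2, 22.0]
ee_rot: [2.192, 2.25, 0.0]
wrist_force: [-1.5, -1.8, 0.1]
grip_width: 55.9
```

```bash
python3 -c "
from h import *
plan([(482,355,22)],[1.5])
camera('top')
plan([(482,355,22)],[1.5])"
```

```text
t 18.12 p [481.  355.2  22. ] jaw 1.5 tilt 0.01 F [-1.49 -1.82  0.12] grip 55.9 j [-0.41  0.76 -0.43  1.73  0.43  0.75 -1.04]
(482, 355, 22) 1.5 lin [-0.02, 0.1, 0.0] rot [0.0, 0.0, -0.0]
t 18.17 p [481.  355.2  22. ] jaw 1.5 tilt 0.02 F [ 0.14 -1.56 -2.9 ] grip 55.8 j [-0.41  0.76 -0.43  1.73  0.43  0.75 -1.04]
(482, 355, 22) 1.5 lin [-0.02, 0.1, 0.0] rot [0.0, -0.0, -0.0]
```

{"method": "jog_arm", "body": {
  "fingers": [0.4,0.65,0.7,0.8,0.85,0.85,0.85,0.85,0.85,0.85],
  "linear": [
    [0,0,0.05],
    [0,0,0.05],
    [0,0,0.05],
    [0,0,0],
    [0,0,0],
    [0,0,-0.5],
    [0,0,-2],
    [0,0,-4],
    [0,0,-7],
    [0,0,-10]
  ],
  "rot": [
    [0,0,0],
    [0,0,0],
    [0,0,0],
    [0,0,0],
    [0,0,0],
    [0,0,0],
    [0,0,0],
    [0,0,0],
    [0,0,0],
    [0,0,0]
  ]
}}

```text
time: 19.0
tool_pos: [480.4, 354.8, 122.3]
ee_rot: [-2.192, -2.25, 0.002]
wrist_force: [0.7, 0.5, 1.2]
grip_width: 78.9
```

```bash
python3 -c "
from h import *
p,d=camera('top');cv2.imwrite('pics/t11.png',cv2.resize(p[150:350,80:400],None,fx=2.5,fy=2.5))
plan([(482,355,340),(482,200,340),(482,200,215)],[1.5,1.5,1.5])"
```

```text
t 19.05 p [483.8 358.5 129.3] jaw 1.5 tilt 0.68 F [0.5  1.87 3.17] grip 78.9 j [-0.37  0.63 -0.5   1.64  0.35  0.96 -0.97]
(482, 355, 340) 1.5 lin [-0.19, 0.0, -21.07] rot [0.009, -0.008, -0.0]
(482, 200, 340) 1.5 lin [-15.68, -0.4, -21.19] rot [0.009, -0.008, -0.0]
(482, 200, 215) 1.5 lin [-15.78, -0.51, -8.69] rot [0.009, -0.008, -0.0]
```

View pics/t11.png

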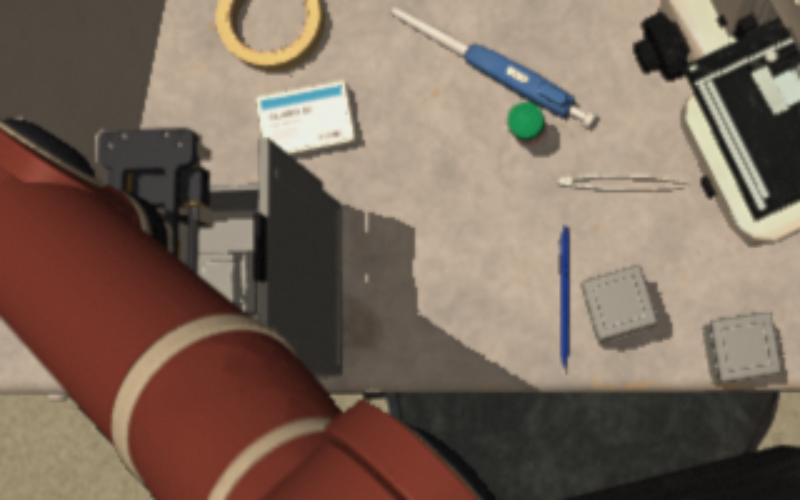

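```bash
python3 -c "
from h import *
A=cloud('top',np.load('top0.npy')).reshape(-1,3);B=cloud('scene',np.load('scene0.npy')).reshape(-1,3)
for n,C in (('top',A),('scene',B)):
  C=C[(C[:,0]>350)&(C[:,0]<640)&(C[:,1]>400)&(C[:,1]<650)&(C[:,2]>130)&(C[:,2]<700)]
  for x in range(360,640,40):
    q=C[(C[:,0]>=x)&(C[:,0]<x+40)]
    if len(q)>5: print(n,x,len(q),np.percentile(q[:,1],2).round(),q[:,2].min().round(),q[:,2].max().round())
"
```

```text
top 440 1556 492.0 131.0 440.0
top 480 2158 485.0 130.0 451.0
top 520 2740 479.0 130.0 462.0
top 560 2716 473.0 130.0 463.0
top 600 3267 406.0 130.0 545.0
scene 440 4686 492.0 130.0 460.0
scene 480 2147 485.0 130.0 460.0
scene 520 2129 478.0 130.0 494.0
scene 560 2207 473.0 130.0 496.0
scene 600 2736 420.0 130.0 544.0
```

{"method": "jog_arm", "body": {
  "fingers": [0.85,0.85,0,0,0,0,0,0,0,0],
  "linear": [
    [0,0,-3],
    [0,0,-6.5],
    [0,0,-10],
    [0,0,-13.5],
    [0,0,-16],
    [0,0,-16.5],
    [-2.5,0,-16.5],
    [-6,0,-16.5],
    [-10,0,-16.5],
    [-13,0,-16.5]
  ],
  "rot": [
    [0,0,0],
    [0,0,0],
    [0,0,0],
    [0,0,0],
    [0,0,0],
    [0,0,0],
    [0,0,0],
    [0,0,0],
    [0,0,0],
    [0,0,0]
  ]
}}

```text
time: 19.88
tool_pos: [484.1, 221.7, 285.4]
ee_rot: [2.193, 2.248, -0.004]
wrist_force: [0.8, -0.8, 0.3]
grip_width: 30.4
```

```bash
python3 -c "
from h import *
p,d=camera('top');cv2.imwrite('pics/t12.png',cv2.resize(p[150:350,80:400],None,fx=2.5,fy=2.5))
p,d=camera('scene');cv2.imwrite('pics/s12.png',p)
plan([(482,215,285),(482,215,205)],[1.5,1.5,1.5])"
```

```text
t 19.98 p [485.7 217.7 285.4] jaw 0.9 tilt 0.34 F [0.2  1.07 0.07] grip 22.1 j [-0.1   0.38 -0.54  1.58  0.21  1.24 -0.66]
(482, 215, 285) 1.5 lin [-0.27, -0.37, 0.05] rot [-0.001, 0.006, -0.011]
(482, 215, 205) 1.5 lin [-0.22, -0.37, 8.05] rot [-0.001, 0.006, -0.011]
```

View pics/t12.png

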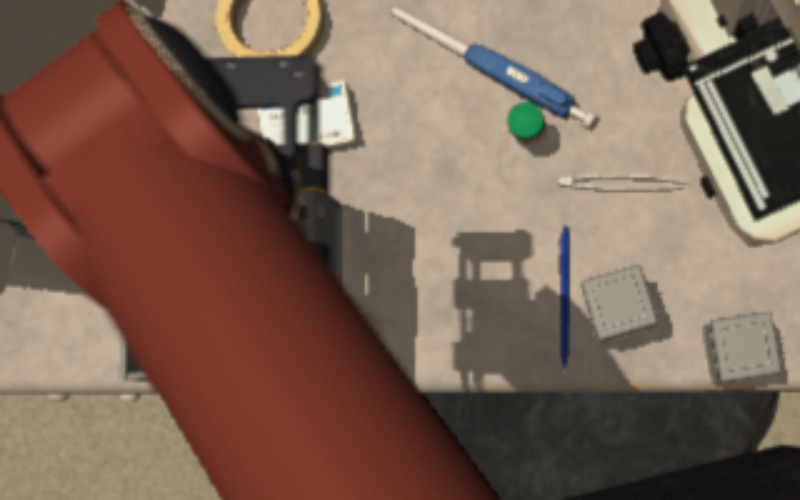

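View pics/s12.png

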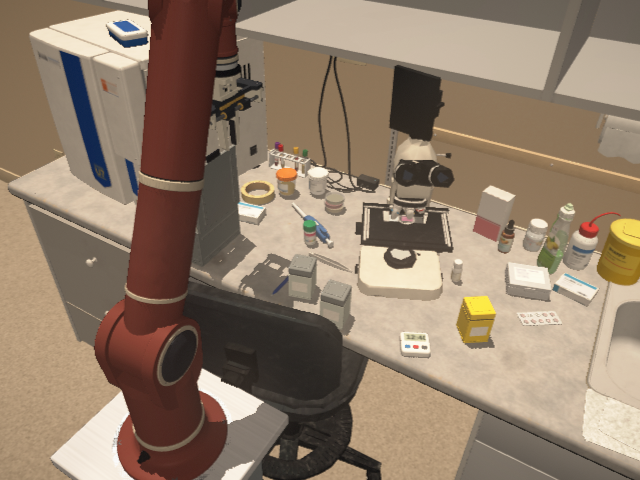

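{"method": "jog_arm", "body": {
  "fingers": [0,0,0,0,0,0,0,0,0,0],
  "linear": [
    [0,0,1],
    [0,0,3],
    [0,0,5.5],
    [0,0,7.5],
    [0,0,8],
    [0,0,8],
    [0,0,8],
    [0,0,8],
    [0,0,8],
    [0,0,8]
  ],
  "rot": [
    [0,0,0],
    [0,0,0],
    [0,0,0],
    [0,0,0],
    [0,0,0],
    [0,0,0],
    [0,0,0],
    [0,0,0],
    [0,0,0],
    [0,0,0]
  ]
}}

```text
time: 20.82
tool_pos: [484.9, 225.7, 207.5]
ee_rot: [2.192, 2.25, 0.003]
wrist_force: [-0.1, 0.9, -1.0]
grip_width: 0.4
```

```bash
python3 -c "
from h import *
T=[]
for th in range(90,-1,-8):
  a=np.radians(th); r=125+11*th/90
  T.append((482,round(268+r*np.cos(a)-8*np.sin(a)-8),round(108+r*np.sin(a)+8*np.cos(a)-39)))
T.append((482,385,77))
plan(T,[1.5]*len(T))"
```

```text
t 20.82 p [484.9 225.7 207.5] jaw 1.5 tilt 0.13 F [-0.08  0.89 -1.04] grip 0.4 j [-0.12  0.45 -0.53  1.71  0.26  1.05 -0.71]
(482, 252, 205) 1.5 lin [2.64, -0.22, 0.25] rot [0.002, -0.001, -0.0]
(482, 271, 204) 1.5 lin [4.54, -0.17, 0.36] rot [0.002, -0.001, -0.0]
(482, 289, 200) 1.5 lin [6.33, -0.12, 0.76] rot [0.002, -0.001, -0.0]
(482, 307, 194) 1.5 lin [8.13, -0.08, 1.36] rot [0.002, -0.001, -0.0]
(482, 323, 185) 1.5 lin [9.73, -0.04, 2.26] rot [0.002, -0.001, -0.0]
(482, 338, 175) 1.5 lin [11.23, 0.0, 3.26] rot [0.002, -0.001, -0.0]
(482, 351, 162) 1.5 lin [12.53, 0.03, 4.57] rot [0.002, -0.001, -0.0]
(482, 363, 148) 1.5 lin [13.73, 0.06, 5.97] rot [0.002, -0.001, -0.0]
(482, 372, 132) 1.5 lin [14.62, 0.08, 7.57] rot [0.002, -0.001, -0.0]
(482, 379, 116) 1.5 lin [15.32, 0.1, 9.17] rot [0.002, -0.001, -0.0]
(482, 383, 99) 1.5 lin [15.72, 0.1, 10.87] rot [0.002, -0.001, -0.0]
(482, 385, 81) 1.5 lin [15.92, 0.1, 12.67] rot [0.002, -0.001, -0.0]
(482, 385, 77) 1.5 lin [15.92, 0.1, 13.07] rot [0.002, -0.001, -0.0]
```

{"method": "jog_arm", "body": {
  "fingers": [0,0,0,0,0,0,0,0,0,0],
  "linear": [
    [1.3,0,0.1],
    [2.6,0,0.2],
    [3.5,0,0.3],
    [4.5,0,0.4],
    [5.4,0,0.5],
    [6.3,0,0.8],
    [7.2,0,1.0],
    [8.1,0,1.4],
    [8.9,0,1.8],
    [9.7,0,2.3]
  ],
  "rot": [
    [0,0,0],
    [0,0,0],
    [0,0,0],
    [0,0,0],
    [0,0,0],
    [0,0,0],
    [0,0,0],
    [0,0,0],
    [0,0,0],
    [0,0,0]
  ]
}}

```text
time: 21.65
tool_pos: [481.7, 323.3, 183.2]
ee_rot: [-2.192, -2.25, -0.001]
wrist_force: [0.4, -0.2, 1.2]
grip_width: 0.3
```

```bash
python3 -c "
from h import *
p,d=camera('top');cv2.imwrite('pics/t13.png',cv2.resize(p[150:350,80:400],None,fx=2.5,fy=2.5))
p,d=camera('scene');cv2.imwrite('pics/s13.png',cv2.resize(p[50:300,100:300],None,fx=3,fy=2.4))
plan([(482,323,185)],[1.5])"
```

```text
t 21.75 p [480.5 323.9 182.3] jaw 1.6 tilt 0.13 F [-0.37 -0.01  0.03] grip 0.6 j [-0.31  0.55 -0.52  1.62  0.3   1.06 -0.88]
(482, 323, 185) 1.5 lin [-0.09, 0.15, -0.27] rot [-0.002, -0.001, 0.002]
```

View pics/t13.png

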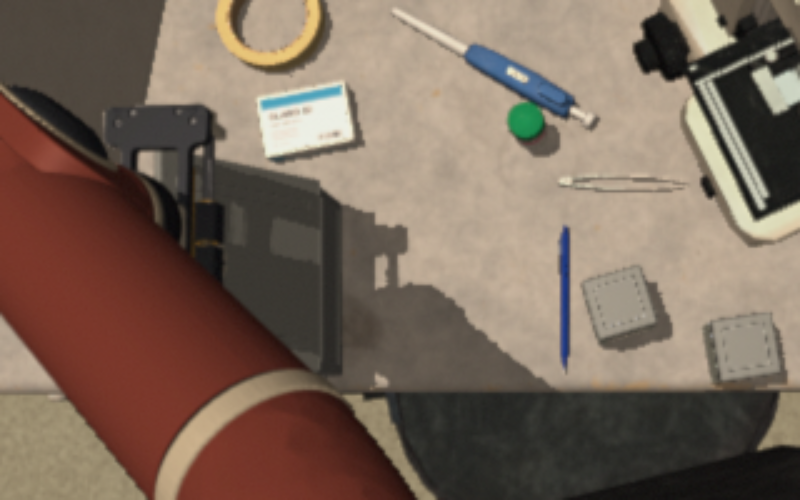

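View pics/s13.png

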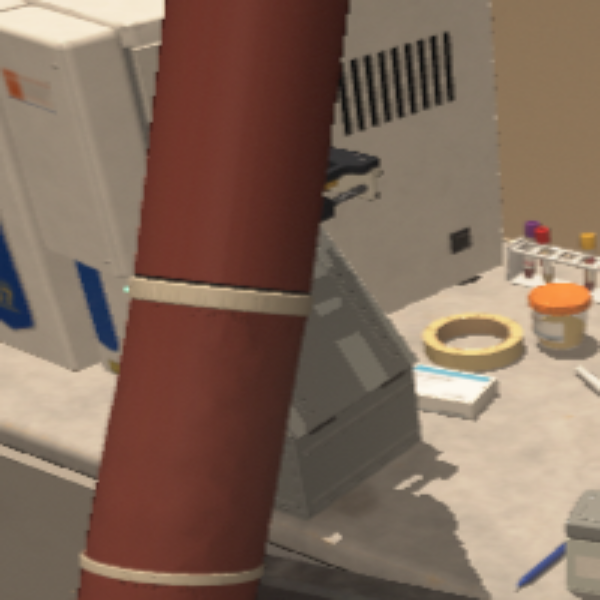

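The lid is closing: it now leans over the box at roughly 55°. I'll continue along the arc.

{"method": "jog_arm", "body": {
  "fingers": [0,0,0,0,0,0,0,0,0,0],
  "linear": [
    [0.8,0,0.5],
    [1.5,0,1.0],
    [2.2,0,1.6],
    [2.8,0,2.3],
    [3.4,0,3.0],
    [4.0,0,3.7],
    [4.5,0,4.5],
    [4.9,0,5.3],
    [5.3,0,6.1],
    [5.6,0,6.9]
  ],
  "rot": [
    [0,0,0],
    [0,0,0],
    [0,0,0],
    [0,0,0],
    [0,0,0],
    [0,0,0],
    [0,0,0],
    [0,0,0],
    [0,0,0],
    [0,0,0]
  ]
}}

```text
time: 22.58
tool_pos: [480.1, 378.6, 113.6]
ee_rot: [-2.192, -2.25, 0.0]
wrist_force: [0.2, -0.8, 0.7]
grip_width: 0.7
```

```bash
python3 -c "
from h import *
plan([(482,385,77)],[1.5])"
```

```text
t 22.58 p [480.1 378.6 113.6] jaw 1.5 tilt 0.02 F [ 0.21 -0.83  0.74] grip 0.7 j [-0.42  0.66 -0.48  1.61  0.35  0.95 -0.99]
(482, 385, 77) 1.5 lin [0.63, 0.21, 3.66] rot [-0.0, -0.0, 0.0]
```

{"method": "jog_arm", "body": {
  "fingers": [0,0,0,0,0,0,0,0,0,0],
  "linear": [
    [0.3,0,0.7],
    [0.4,0,1.4],
    [0.5,0,2.0],
    [0.6,0,2.4],
    [0.6,0,2.7],
    [0.6,0,2.9],
    [0.6,0,3.1],
    [0.6,0,3.2],
    [0.6,0,3.3],
    [0.6,0,3.4]
  ],
  "rot": [
    [0,0,0],
    [0,0,0],
    [0,0,0],
    [0,0,0],
    [0,0,0],
    [0,0,0],
    [0,0,0],
    [0,0,0],
    [0,0,0],
    [0,0,0]
  ]
}}

```text
time: 23.42
tool_pos: [480.3, 384.2, 80.7]
ee_rot: [-2.192, -2.25, -0.001]
wrist_force: [0.4, 0.3, 0.6]
grip_width: 0.0
```

```bash
python3 -c "
from h import *
p,d=camera('top');cv2.imwrite('pics/t14.png',cv2.resize(p[150:350,80:400],None,fx=2.5,fy=2.5))
T=cloud('top',d)
for u,v in [(200,235),(195,270),(205,260),(205,290),(170,240)]: print(u,v,T[v,u].round(1))
plan([(482,385,77)],[1.5])"
```

```text
200 235 [539.1 283.9 115.1]
195 270 [461.5 292.1 115. ]
205 260 [484.1 272.7 108.8]
205 290 [418.2 270.9 107.2]
170 240 [528.  349.1 116.3]
t 23.47 p [480.2 384.1  80.5] jaw 1.5 tilt 0.01 F [-0.94  1.02  0.35] grip 0.5 j [-0.44  0.7  -0.46  1.64  0.38  0.89 -1.02]
(482, 385, 77) 1.5 lin [0.09, 0.18, 0.35] rot [0.0, -0.0, -0.0]
```

View pics/t14.png

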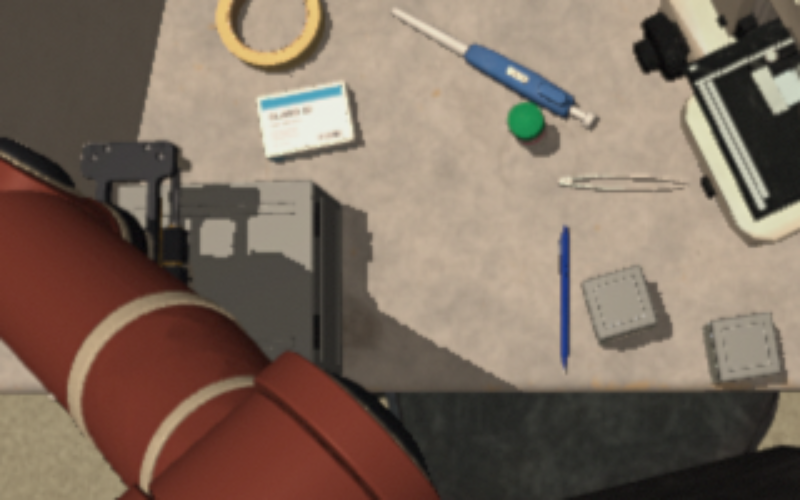

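{"method": "jog_arm", "body": {
  "fingers": [0,0,0,0,0,0,0,0,0,0],
  "linear": [
    [0,0,0.05],
    [0,0,0.1],
    [0,0,0.15],
    [0,0,0.2],
    [0,0,0.25],
    [0,0,0.3],
    [0,0,0.35],
    [0,0,0.4],
    [0,0,0.4],
    [0,0,0.4]
  ],
  "rot": [
    [0,0,0],
    [0,0,0],
    [0,0,0],
    [0,0,0],
    [0,0,0],
    [0,0,0],
    [0,0,0],
    [0,0,0],
    [0,0,0],
    [0,0,0]
  ]
}}

```text
time: 24.3
tool_pos: [480.3, 384.2, 77.6]
ee_rot: [2.192, 2.25, 0.001]
wrist_force: [-1.5, 0.2, 6.8]
grip_width: 0.7
```

{"method": "jog_arm", "body": {
  "fingers": [0,0,0,0,0,0,0,0,0,0],
  "linear": [
    [0,0,0.05],
    [0,0,0.1],
    [0,0,0.15],
    [0,0,0.2],
    [0,0,0.2],
    [0,0,0.2],
    [0,0,0.2],
    [0,0,0.2],
    [0,0,0.2],
    [0,0,0.2]
  ],
  "rot": [
    [0,0,0],
    [0,0,0],
    [0,0,0],
    [0,0,0],
    [0,0,0],
    [0,0,0],
    [0,0,0],
    [0,0,0],
    [0,0,0],
    [0,0,0]
  ]
}}

```text
time: 25.13
tool_pos: [480.4, 384.2, 77.5]
ee_rot: [2.192, 2.249, 0.002]
wrist_force: [-3.4, -2.3, 15.1]
grip_width: 0.7
```

{"method": "jog_arm", "body": {
  "fingers": [0,0,0,0,0,0,0,0,0,0],
  "linear": [
    [0,0,-1],
    [0,0,-4],
    [0,0,-7],
    [0,0,-10],
    [0,0,-14],
    [-3,0,-18],
    [-6,0,-20],
    [-9,0,-20],
    [-12,0,-20],
    [-15,0,-20]
  ],
  "rot": [
    [0,0,0],
    [0,0,0],
    [0,0,0],
    [0,0,0],
    [0,0,0],
    [0,0,0],
    [0,0,0],
    [0,0,0],
    [0,0,0],
    [0,0,0]
  ]
}}

```text
time: 25.97
tool_pos: [484.1, 232.4, 275.1]
ee_rot: [2.192, 2.249, 0.001]
wrist_force: [-0.3, -0.2, 0.1]
grip_width: 0.6
```

{"method": "jog_arm", "body": {
  "fingers": [0,0,0,0,0,0,0,0,0,0],
  "linear": [
    [-4,0,0],
    [-8,0,0],
    [-12,0,0],
    [-16,0,0],
    [-18,0,0],
    [-18,0,0],
    [-18,0,0],
    [-18,0,0],
    [-18,0,0],
    [-18,0,0]
  ],
  "rot": [
    [0,0,0],
    [0,0,0],
    [0,0,0],
    [0,0,0],
    [0,0,0],
    [0,0,0],
    [0,0,0],
    [0,0,0],
    [0,0,0],
    [0,0,0]
  ]
}}

```text
time: 26.8
tool_pos: [488.6, 56.0, 274.5]
ee_rot: [-2.188, -2.254, -0.001]
wrist_force: [0.5, 0.2, -0.0]
grip_width: 0.0
```

Run:
```python
from h import *
p,d=camera('top');cv2.imwrite('pics/t15.png',p)
q,e=camera('scene');cv2.imwrite('pics/s15.png',q)
T=cloud('top',d).reshape(-1,3);S=cloud('scene',e).reshape(-1,3)
for n,C in(('top',T),('scene',S)):
  m=(C[:,0]>410)&(C[:,0]<555)&(C[:,1]>285)&(C[:,1]<430)&(C[:,2]>90)&(C[:,2]<150)
  C=C[m];print(n,len(C))
  if len(C)>50: print(np.linalg.lstsq(np.c_[C[:,:2],np.ones(len(C))],C[:,2],rcond=None)[0])
W=cloud('top',d);W0=cloud('top',np.load('top0.npy'))
plan([(482,385,77)],[1.5])
```

```text
top 4338
[-1.64576831e-03 -8.72362906e-04  1.17457041e+02]
scene 424
[ 9.52645791e-03 -3.96140885e-03  1.12353005e+02]
t 26.9 p [488.6  55.5 274.5] jaw 1.6 tilt 0.03 F [-0.68  1.06  0.2 ] grip 0.5 j [ 0.21  0.31 -0.5   1.7   0.16  1.17 -0.3 ]
(482, 385, 77) 1.5 lin [32.95, 0.28, 19.76] rot [-0.0, -0.0, 0.002]
```

View pics/t15.png

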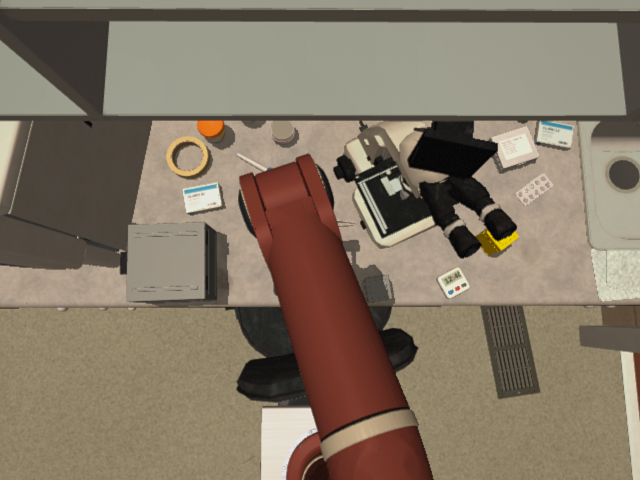

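View pics/s15.png

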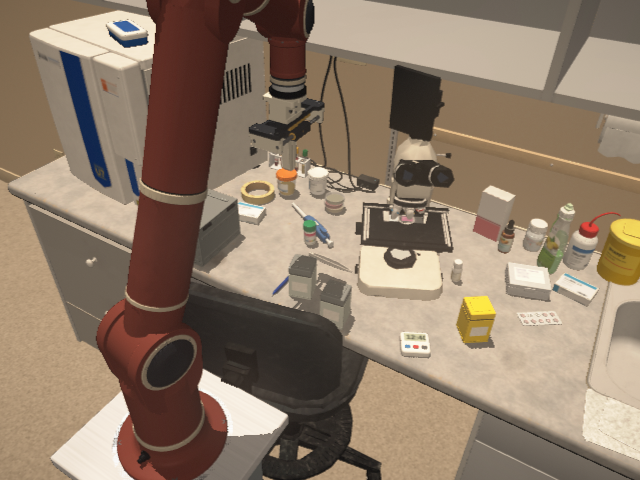

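The top view shows the lid flat at z≈116 with a tilt of about 0.001 rad. Both empty canisters stand in place, the bystanders are undisturbed, and the arm is clear of everything. I'll hand it in.

```bash
python3 -c "
from workcell import arm
print(arm.hand_in())"
```

```text
the job is handed in; nothing more can be done
None
```

I lifted all three canisters. The right and middle ones pulled about 1 to 1.5 N, so they are empty, and I set both back where they stood. The left one pulled about 6.5 N, so it is the loaded one. I lowered it gently into the middle of the courier box and pushed the lid shut, ending with a press of about 15 N. I handed the job in at about 27 s.

**Last checks:**
- The lid plane measures z≈116 mm with about 0.001 rad of tilt in the top view. The scene view shows only part of the lid and gave about 0.004 to 0.01 rad. Both are well under the 0.05 rad limit.
- In the final pictures both empty canisters stand upright, and the bystanders I could see had not moved. The arm hides part of the tweezers, pen and middle canister in the last top view, but all three were fully in view earlier and undisturbed.
- After release I saw the loaded canister in the box only partly, from above. I did not measure its final tilt, and the shut lid hides it now.

**One disagreement:** the reported tool height was about 39 mm lower than where the cameras saw the fingertips. My first close therefore went just above the right canister's lid, touching nothing. I corrected for the offset from then on.

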